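Go / no-go check of a reamed bearing bushing

ROBOT

A 6-joint arm with a two-finger parallel gripper is mounted at the origin on the work surface. World frame = base frame: x ahead of the robot, y to its left, z up, the work surface at z = 0. Lengths are in m, angles in rad, forces in N, time in s.
With the tool pointing down it reaches from about 0.35 to 0.975 m from the base axis. Payload 4.9 kg.
Tool frame: the origin (TCP) lies midway between the tips of the shut fingers; the grasp point (between the pads) lies behind it (manip.grasp_offset is the y of the grasp point in the tool frame, in m); y points along the fingers, z is the direction in which the jaws open and shut, and the axes are right-handed (so a half turn about y gives the same grasp; the last joint's range is limited). The gripper opens to 85 mm and grips with 20 to 120 N. Pads are 22 mm wide; open, the fingers measure 114 mm over their backs; the gripper's body (76 mm by 85 mm) begins 54 mm behind the grasp point. The pads swing forward as they close: fully open they stand 13 mm farther back than shut.
Start: joints at [-1.344, 0.053, 1.613, -0, 1.476, -0.119], TCP at [0.212, -0.588, 0.231] pointing down, gripper open.
Joint ranges: [-3.01, 3.01], [-1.01, 2.22], [0.06, 2.58], [-1.02, 4.17], [0.09, 2.62], [-3.14, 3.14]. Speed limits (rad/s): [2.57, 2.57, 3.14, 3.14, 3.14, 3.14].

INTERFACE

Orientations are given as a unit quaternion [w, x, y, z].
In Python, from plant import manip gives the robot as it stands. The module is installed in compiled form; this text tells all that it offers.
- The arm moves only by the shell command python3 -m jog 'ROWS'. ROWS is a JSON object of lists of equal length, an entry for each row: "offset": the shift along the world's x, y, z in units of 50 mm (1.0 is 50 mm), a list of three; "angular": the turn, a rotation vector about the world's x, y, z in units of 6 degrees (1.0 is 6 degrees), a list of three; "jaw": the finger opening in mm, from 0 to 85.4. In form: {"offset": [[tx, ty, tz], ...], "angular": [[ax, ay, az], ...], "jaw": [jaw, ...]}. A call has 1 to 12 rows; each row shifts and turns the commanded pose from where the row before left it; what a row does not reach is not made up. A row lasts 1/10 s, in which the tool goes at most 50 mm and 8.59 degrees, less where a joint would pass 70% of its speed; a pose out of reach is approached as far as the arm can. A call is refused whole if a number of a shift passes 1 or a number of a turn 1, either way. A call with a gripper value outside its range is refused whole. The fingers move at their own pace and stop on an object; the grip force is fixed at half the most. Time passes only in rows, so rows that do not move let the fingers close. It gives the time, the measured TCP pose, the force and the opening at its end, in the units of the state.
- manip.state(): the state, without advancing time (a new reading comes with each control period).
- manip.grab_frame(name): name is "scene" or "top"; returns the picture (400x640x3 uint8, blue, green, red); there is no depth.
- manip.camera_model(name): a dict with "fx", "fy", "cx", "cy" (pixels), "rvec" (rotation vector, rad) and "tvec" (3), from world to camera coordinates, as OpenCV has them. Camera axes: x right, y down, z forward; pixel columns grow to the right and rows downward; lengths in m; the calibration is good to about 2 mm. A picture is of the moment at which its call begins. camera_model takes no time and is no camera call.
- manip.job_done(): hands the job in, once; it reports no verdict.
The state is a dict: "time": time; "joint_pos": joint angles; "joint_vel": joint speeds; "joint_efforts": joint torques, N m; "tool_pos": TCP position; "tool_rot": TCP orientation; "contact_force": force on the tool from outside, world axes, zero at the start; "ft_torque": the same for the moment, N m; "gripper_width": opening from 0.0 (shut) to 1.0 (fully open).
Only numpy, scipy, OpenCV 4.12 (cv2) and the standard library are available. Lean on these libraries where they do the work, as an engineer would, in place of code of your own. Each camera call takes 0.05 s, during which the arm holds its last target.

TASK

The bronze bushing of the feed auger's bearing block, held in the bench vise, has just been reamed: check it with the double-ended plug gauge lying in the wooden rest. Slide the go end (green collar) into the bushing until its collar is fully home against the bushing, draw it out, then set the no-go end (red collar) squarely and centrally on either mouth of the bushing and keep a light, steady push of about 5 to 15 N on it for a good half second to confirm that it will not enter. Lay the gauge gently back in the notches of its rest, either way round; use hand pressure only (never over 30 N on the bushing, block or vise), and leave everything else on the bench where it is.

Things in the scene. Friction and masses are not known exactly. Their poses are not given: they have to be found in the camera images.
- gauge: double-ended plug gauge, a straight bar 181 mm long along its own y axis, 0.24 to 0.36 kg, lying level in the rest at first; origin on its axis, mid-handle. Handle: aluminium octagon bar, 22 mm across flats, y = -50 to +50 mm, two of its flats upright (facing its own +x and -x), to be gripped from above. Beyond it a 32 mm collar, 8 mm long, at each end: green (+y), red (-y)
- go_tip (a point): middle of the tip of the GO end: steel, 24 mm diameter, 45 mm long, gauge y = 58 to 103 mm, beyond the green collar; its nose is bevelled 3 mm at 45 degrees to an 18 mm flat tip. Centred, it slides freely through the bushing (0.5 mm play all round)
- go_collar (a point): middle of the green collar's face that comes to rest against the bushing's face (gauge y = +58 mm); collar home, 5 mm of the go end show beyond the far mouth
- nogo_tip (a point): middle of the tip of the NO-GO end: steel, 27 mm diameter, 20 mm long, gauge y = -58 to -78 mm, beyond the red collar; its nose is bevelled 3.5 mm at 45 degrees to a 20 mm flat tip. Centred on the bushing it stops with its tip about 2.5 mm past the mouth
- vise: blue machine vise bolted to the bench, 200 mm along its own y, 165 along x; origin on the bench under its middle. Jaws close along y, tops 68 mm high, out to y = +-61 mm; a screw at 36 mm height with a cross bar runs to y = -175 mm. It holds a green bearing block by its foot; the block's round housing, 64 mm diameter, 40 mm long along y, carries the bronze bushing. Rigid under hand pressure
- bore (a point): middle of the bushing's bore if the block sat mid-jaws: 110 mm above the bench, axes as the vise. Bore: 25 mm diameter, 40 mm long, level along y, open at both ends, sharp-edged mouths at y = +-20 mm, either may be used. The block is clamped by eye: the real bore axis is parallel, equally high, but up to 8 mm off this point along the vise's x either way, to be found by feel or eye
- mouth (a point): middle of the mouth at y = -20 mm, on the same mid-jaw assumption. A go end off centre by 0.5 to 3.5 mm catches with its bevel on the bushing's edge, the less deep the further off it is, and the edge pushes it sideways towards the bore's centre; further off, its flat tip stops on the bushing's face with no such sideways push
- rest: dark wooden gauge rest fixed to the bench, base 75 x 125 x 12 mm, origin under its middle; two uprights, 10 mm thick, at y = -43 and +43 mm, each with an open-topped notch, 32 mm wide, 10 mm deep, flat floor 41 mm above the bench, in which the handle lies along the rest's y axis; 76 mm are free between the uprights for the fingers
- cradle (a point): where the gauge's origin lies when it rests in both notches, 52 mm above the bench, axes as the rest
- spare_bushing: spare bronze bushing, ring 32 mm outside, 40 mm tall, standing; bystander, leave it alone; origin at its underside
- reamer: hand reamer, steel, 185 mm long, 24 mm thick, lying on the bench; bystander, leave it alone; origin at its underside
- oil_bottle: yellow oil bottle with a red spout, 64 mm across, 165 mm tall; bystander, leave it alone; origin at its underside
- spray_can: blue spray can with red cap, 54 mm across, 150 mm tall; bystander, leave it alone; origin at its underside
- carton: small cardboard carton, 90 x 65 x 45 mm; bystander, leave it alone; origin at its underside
- wrench: steel wrench lying on the bench; bystander, leave it alone; origin at its underside
- screw_jar: glass jar with a steel cap, 60 mm across, 75 mm tall; bystander, leave it alone; origin at its underside
Mind the look-alikes: they are no part of the job. What is shaped like the rest but pink or turquoise is not meant.

How it is judged:
By the outcome, as a careful person would: the job done as asked, in the order asked, and still so for the second after the job is handed in, with the robot touching nothing.
It also fails if it takes over 72 s, if anything falls off the work surface, if the arm or the gripper's body presses on something with over 40 N, if the wrist force passes 120 N, or if a joint passes its speed limit or range.

## Working session

There is one attempt and no reset: what is moved stays moved. The work goes in short steps, Python scripts to look and compute and a shell command to move; the robot and the scene stay as the last step left them, time stands still between calls to the robot, and variables do not carry over. Pictures are saved under pics/ and viewed, and the job is handed in when it is done.

```bash
mkdir -p pics; cat > h.py <<'E'
import numpy as np, cv2
from plant import manip
def cam(n):
    m=manip.camera_model(n); K=np.array([[m['fx'],0,m['cx']],[0,m['fy'],m['cy']],[0,0,1.]])
    R=cv2.Rodrigues(np.array(m['rvec'],float))[0]; return K,R,np.array(m['tvec'],float).reshape(3)
def ray(n,uv):
    K,R,t=cam(n); d=R.T@np.linalg.inv(K)@np.array([uv[0],uv[1],1.]); return -R.T@t,d
def plane(n,uv,z):
    o,d=ray(n,uv); return o+d*(z-o[2])/d[2]
def proj(n,p):
    K,R,t=cam(n); q=K@(R@np.array(p,float)+t); return q[:2]/q[2]
E
python3 - <<'E'
from h import *
for n in("scene","top"):
    im=manip.grab_frame(n); cv2.imwrite(f"pics/{n}0.png",im)
    K,R,t=cam(n); print(n,-R.T@t,R[2],K[0,0])
s=manip.state(); print(s, manip.grasp_offset)
E
```

```text
scene [ 0.98865982 -0.53155477  1.03552653] [-0.38252672  0.46628092 -0.7976562 ] 473.55661009374285
top [0.38274185 0.00704278 1.05375016] [ 0.16215718  0.00413815 -0.98675626] 386.32610989148606
{'time': 0.1, 'joint_pos': array([-1.34401290e+00,  5.32839081e-02,  1.61416393e+00, -2.36896048e-06,
        1.47602467e+00, -1.19005648e-01]), 'joint_vel': array([-0.00105216, -0.00050225, -0.00175264, -0.00095358,  0.00095294,
        0.0011037 ]), 'joint_efforts': array([ 3.11389640e-04, -3.94899452e+01, -3.71364605e+01, -8.02916747e-05,
        3.88686094e-03, -1.11772377e-05]), 'tool_pos': array([ 0.21170357, -0.58744377,  0.23018595]), 'tool_rot': array([ 0.12161012, -0.12168338,  0.69722778, -0.69590054]), 'contact_force': array([-0.33235963,  0.04175145,  0.09517953]), 'ft_torque': array([-0.04053103,  0.02318295, -0.06147543]), 'gripper_width': 0.999323073722877} -0.0187
```

```bash
sleep 1
```

```text
(no output)
```

View pics/scene0.png

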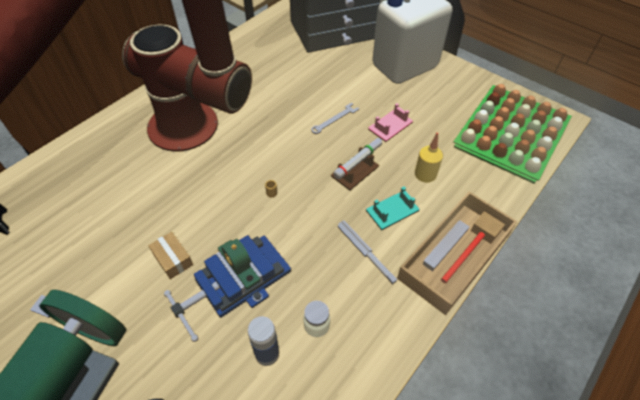

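View pics/top0.png

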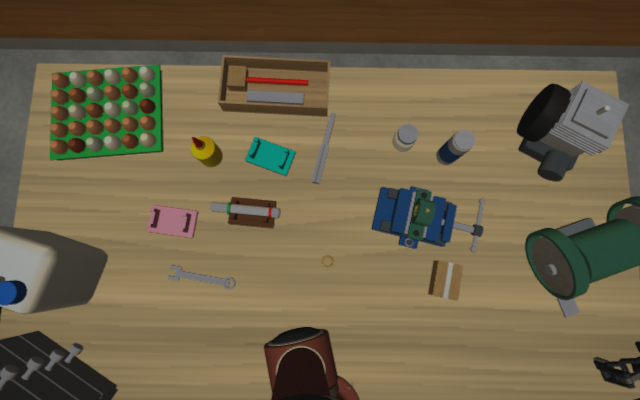

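The top view shows the gauge in the dark rest at about (250,210), with green towards the left and red at (270,212). The vise is at (415,217), with its screw to the right ending at (480,230). I'll zoom in on both.

```bash
python3 - <<'E'
import cv2,numpy as np
t=cv2.imread("pics/top0.png"); s=cv2.imread("pics/scene0.png")
a=cv2.resize(t[180:250,190:300],None,fx=7,fy=7,interpolation=cv2.INTER_CUBIC)
b=cv2.resize(t[175:260,365:495],None,fx=6,fy=6,interpolation=cv2.INTER_CUBIC)
cv2.imwrite("pics/a.png",a);cv2.imwrite("pics/b.png",b)
c=cv2.resize(s[220:345,160:300],None,fx=4.7,fy=4.7,interpolation=cv2.INTER_CUBIC)
cv2.imwrite("pics/c.png",c)
d=cv2.resize(s[130:200,320:400],None,fx=8,fy=8,interpolation=cv2.INTER_CUBIC)
cv2.imwrite("pics/d.png",d)
E
```

```text
(no output)
```

View pics/a.png

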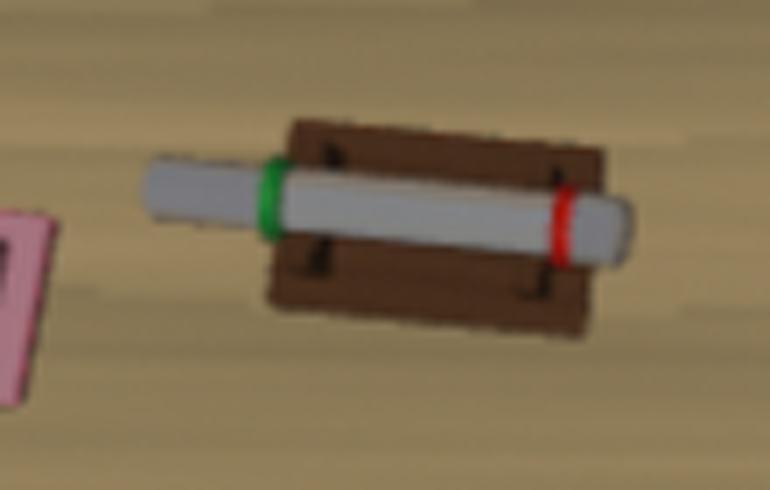

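View pics/b.png

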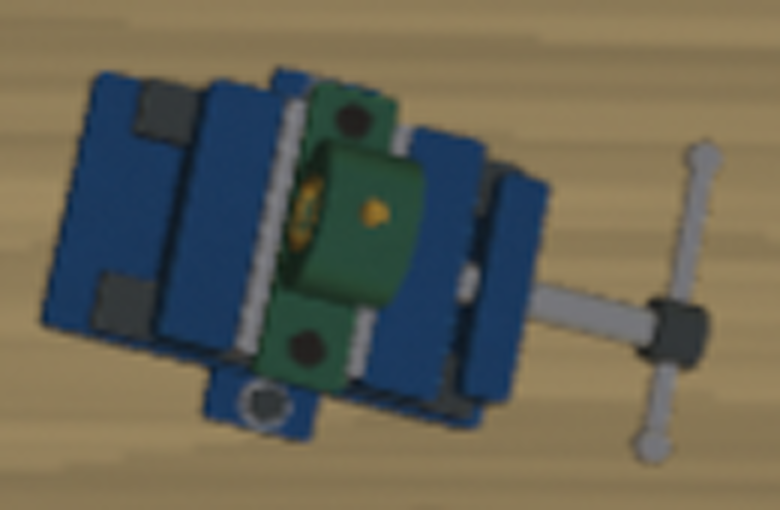

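View pics/c.png

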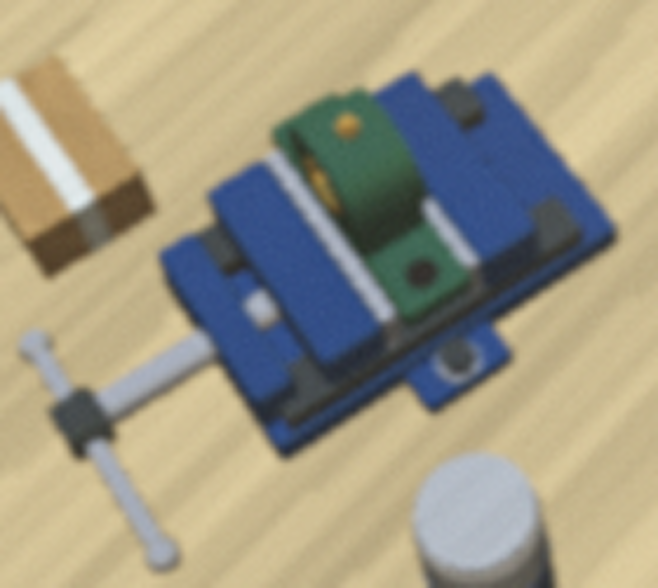

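View pics/d.png

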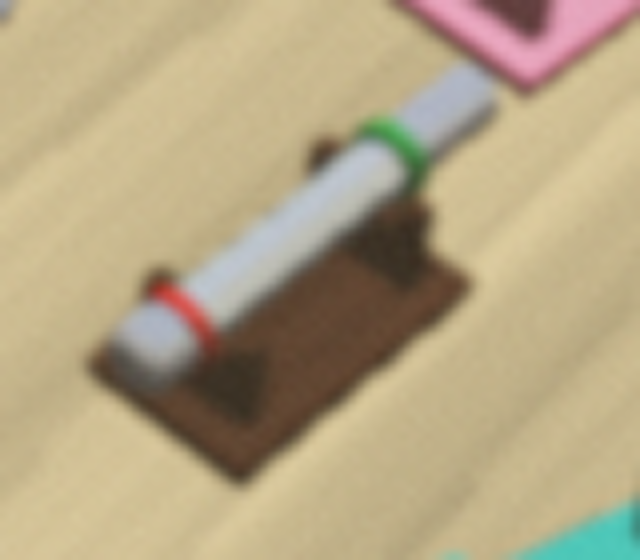

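```bash
python3 - <<'E'
from h import *
def tri(a,b):
    o1,d1=ray("top",a);o2,d2=ray("scene",b)
    A=np.stack([d1,-d2],1); s=np.linalg.lstsq(A,o2-o1,rcond=None)[0]
    p,q=o1+d1*s[0],o2+d2*s[1]; return (p+q)/2,np.linalg.norm(p-q)
ims={n:cv2.imread(f"pics/{n}0.png") for n in("top","scene")}
rois={"top":(190,300,180,250),"scene":(320,400,130,200)}
out={}
for n in ims:
    x0,x1,y0,y1=rois[n]; im=ims[n][y0:y1,x0:x1].astype(int); B,G,R=im[...,0],im[...,1],im[...,2]
    for nm,m in(("green",(G-R>30)&(G-B>15)),("red",(R-G>70)&(R-B>60))):
        k,l,st,c=cv2.connectedComponentsWithStats(m.astype(np.uint8))
        i=1+st[1:,4].argmax(); ys,xs=np.where(l==i)
        r=cv2.minAreaRect(np.stack([xs,ys],1).astype(np.float32))
        uv=np.array(r[0])+[x0,y0]; out[n,nm]=uv; print(n,nm,uv,r[1:],st[i,4],plane(n,uv,.052))
for nm in("green","red"): print(nm,tri(out["top",nm],out["scene",nm]))
g,r=plane("top",out["top","green"],.052),plane("top",out["top","red"],.052)
d=(g-r); print("dist",np.linalg.norm(d),"mid",(g+r)/2,"yaw of y axis from world y (deg ccw)",np.degrees(np.arctan2(-d[0],d[1])))
# oil hole
for n,(x0,x1,y0,y1) in {"top":(415,440,200,220),"scene":(222,245,238,255)}.items():
    im=ims[n][y0:y1,x0:x1].astype(int);B,G,R=im[...,0],im[...,1],im[...,2]
    m=(R-B>40)&(R-G>10); k,l,st,c=cv2.connectedComponentsWithStats(m.astype(np.uint8)); print(n,st[1:],c[1:]+[x0,y0])
    i=1+st[1:,4].argmax();out[n,"hole"]=c[i]+[x0,y0]
    print(plane(n,out[n,"hole"],.143))
print(tri(out["top","hole"],out["scene","hole"]))
# blue mask polygons
for n,(x0,x1,y0,y1) in {"top":(365,495,175,260),"scene":(160,300,220,345)}.items():
    im=ims[n][y0:y1,x0:x1].astype(int);B,G,R=im[...,0],im[...,1],im[...,2]
    m=((B-R>25)&(B-G>15)).astype(np.uint8)
    cs,_=cv2.findContours(m,cv2.RETR_EXTERNAL,cv2.CHAIN_APPROX_NONE); 
    cc=max(cs,key=cv2.contourArea); print(n,cv2.minAreaRect(cc))
s=manip.state();R=cv2.Rodrigues(np.zeros(3))[0]
from scipy.spatial.transform import Rotation as Ro
q=s['tool_rot'];print(Ro.from_quat([q[1],q[2],q[3],q[0]]).as_matrix().round(3))
# edges in top
g=cv2.cvtColor(ims["top"],cv2.COLOR_BGR2GRAY)[175:260,365:495]
L=cv2.createLineSegmentDetector().detect(cv2.resize(g,None,fx=4,fy=4,interpolation=cv2.INTER_CUBIC))[0][:,0]
for l in L:
    ln=np.hypot(l[2]-l[0],l[3]-l[1])
    if ln>60:
        p=plane("top",l[:2]/4+[365-.375,175-.375],.068);qq=plane("top",l[2:]/4+[365-.375,175-.375],.068)
        a=np.degrees(np.arctan2(-(qq-p)[0],(qq-p)[1]));print((l/4+[365,175,365,175]).round(1),ln.round()/4,"yaw",round((a+45)%90-45,2), "along y" if abs((a+90)%180-90)<45 else "along x")
E
```

```text
top green [228.5 208. ] ((10.0, 3.0), 90.0) 33 [0.52042515 0.2481331  0.052     ]
top red [270. 212.] ((10.0, 2.0), 90.0) 25 [0.5115765  0.13904819 0.052     ]
scene green [392.09999847 197.20000458] ((4.0249223709106445, 16.099689483642578), 63.43495178222656) 36 [0.66725005 0.15478161 0.052     ]
scene red [342.5853672 167.7682991] ((7.808688640594482, 2.030258893966675), 38.65980529785156) 17 [0.50737382 0.15045707 0.052     ]
green (array([ 0.56965144,  0.32554075, -0.2146515 ]), np.float64(0.035263004705281875))
red (array([0.51187004, 0.13948709, 0.06442151]), np.float64(0.005523257227594095))
dist 0.10944321748143526 mid [0.51600083 0.19359065 0.052     ] yaw of y axis from world y (deg ccw) -4.63751000041485
top [[ 0  5  3  5 10]
 [11  9  4  3 10]
 [ 0 14  1  2  2]] [[415.9 206.6]
 [427.2 210. ]
 [415.  214.5]]
[ 0.51827743 -0.21984264  0.143     ]
scene [[ 0  0 13  6 34]
 [16  0  2  1  2]
 [10  7  4  4 14]] [[225.85294118 239.32352941]
 [238.5        238.        ]
 [233.5        246.28571429]]
[ 0.48287913 -0.23999522  0.143     ]
(array([ 0.50449312, -0.23106414,  0.15850067]), np.float64(0.03770185829517333))
top ((35.783843994140625, 39.399070739746094), (20.754852294921875, 59.032901763916016), 10.407711029052734)
scene ((96.0799331665039, 60.12626266479492), (55.6039924621582, 88.78724670410156), 18.18904685974121)
[[-0.941 -0.     0.339]
 [-0.339  0.002 -0.941]
 [-0.    -1.    -0.002]]
[371.1 228.5 380.2 188.2] 41.25 yaw -12.93 along x
[380.8 186.4 399.6 189.6] 19.0 yaw -8.81 along y
[399.1 236.  372.2 229.6] 27.5 yaw -12.6 along y
[444.  247.2 419.1 241. ] 25.5 yaw -13.17 along y
[410.9 185.9 428.5 189.9] 18.0 yaw -12.46 along y
[456.7 206.2 449.8 242. ] 36.5 yaw -13.11 along x
```

```bash
python3 - <<'E'
from h import *
def tri(a,b):
    o1,d1=ray("top",a);o2,d2=ray("scene",b)
    A=np.stack([d1,-d2],1); s=np.linalg.lstsq(A,o2-o1,rcond=None)[0]
    p,q=o1+d1*s[0],o2+d2*s[1]; return ((p+q)/2).round(4),np.linalg.norm(p-q).round(4)
print("hole",tri((427.2,210),(233.5,246.3)),tri((427.2,210.1),(233.6,246.2)))
im=cv2.imread("pics/scene0.png")[135:172,340:385].astype(int);B,G,R=im[...,0],im[...,1],im[...,2]
m=(G-R>20)&(G-B>10);ys,xs=np.where(m);print(len(xs),xs.mean()+340,ys.mean()+135,plane("scene",(xs.mean()+340,ys.mean()+135),.052))
print("green",tri((228.5,208),(xs.mean()+340,ys.mean()+135)))
# gauge edges, vise edges, with LSD in both views
def lsd(n,roi,z,minl):
    x0,x1,y0,y1=roi; g=cv2.cvtColor(cv2.imread(f"pics/{n}0.png"),cv2.COLOR_BGR2GRAY)[y0:y1,x0:x1]
    L=cv2.createLineSegmentDetector().detect(cv2.resize(g,None,fx=4,fy=4,interpolation=cv2.INTER_CUBIC))[0][:,0]/4-.375
    for l in L:
        if np.hypot(l[2]-l[0],l[3]-l[1])<minl: continue
        l=l+[x0,y0,x0,y0]; p=plane(n,l[:2],z);q=plane(n,l[2:],z);a=np.degrees(np.arctan2(-(q-p)[0],(q-p)[1]))
        print(n,l.round(1),"yaw",round((a+45)%90-45,2),"y" if abs((a+90)%180-90)<45 else "x",p[:2].round(4),q[:2].round(4))
lsd("top",(190,300,180,250),.052,14); lsd("scene",(320,400,130,200),.052,12); lsd("scene",(160,300,220,345),.068,15)
E
```

```text
hole (array([ 0.5106, -0.2441,  0.1483]), np.float64(0.0024)) (array([ 0.5104, -0.2439,  0.1483]), np.float64(0.0028))
32 369.40625 147.3125 [0.51852917 0.25832886 0.052     ]
green (array([0.5213, 0.2483, 0.061 ]), np.float64(0.006))
top [231.6 196.4 276.3 200.6] yaw -4.58 y [0.5514 0.2416] [0.5419 0.1236]
top [229.1 212.1 268.5 215.9] yaw -4.62 y [0.5096 0.2459] [0.5013 0.1425]
top [269.8 207.3 229.8 203.5] yaw -4.62 y [0.524  0.1402] [0.5325 0.2453]
top [272.6 228.  229.1 223.8] yaw -4.65 y [0.4698 0.1306] [0.4791 0.2444]
top [191.5 236.7 196.4 211. ] yaw -6.89 x [0.4439 0.3398] [0.5111 0.3317]
top [198.2 211.5 193.4 236.9] yaw -7.0 x [0.5098 0.3268] [0.4436 0.3349]
scene [349.  190.4 329.8 175.8] yaw -4.68 x [0.5682 0.1005] [0.4988 0.1062]
scene [378.5 166.2 349.4 190.8] yaw -4.44 y [0.5789 0.218 ] [0.5697 0.0999]
scene [347.3 170.4 371.3 151. ] yaw -4.7 y [0.5227 0.1514] [0.5308 0.2504]
scene [385.1 142.2 367.7 129.8] yaw -6.41 x [0.5409 0.3031] [0.474  0.3106]
scene [371.6 129.7 386.2 140. ] yaw -6.27 x [0.4825 0.3182] [0.5384 0.3121]
scene [399.3 132.3 384.9 142.6] yaw -7.77 y
[... 700 characters left out ...]
68.5] yaw -13.16 x [ 0.5011 -0.1473] [ 0.6119 -0.1732]
scene [275.5 328.8 277.8 344.4] yaw -38.74 x [ 0.6814 -0.3004] [ 0.7077 -0.3215]
scene [192.8 264.7 170.3 278.7] yaw -11.8 y [ 0.4323 -0.3114] [ 0.4206 -0.3674]
scene [216.3 254.  240.1 287.4] yaw -13.03 x [ 0.4526 -0.2575] [ 0.5561 -0.2815]
scene [261.2 274.5 251.7 262.1] yaw -12.8 x [ 0.5698 -0.2284] [ 0.5309 -0.2195]
scene [204.2 297.6 184.5 309.9] yaw -13.32 y [ 0.5134 -0.3492] [ 0.5024 -0.3958]
scene [179.  260.4 162.  236. ] yaw -11.56 x [ 0.3994 -0.3243] [ 0.3168 -0.3074]
scene [159.5 242.3 173.9 263.3] yaw -11.75 x [ 0.3261 -0.3223] [ 0.3962 -0.3369]
scene [183.6 307.4 203.7 295. ] yaw -13.41 y [ 0.4966 -0.3931] [ 0.5079 -0.3458]
```

```bash
python3 - <<'E'
from h import *
print(plane("top",(427.2,210),.143),plane("scene",(233.5,246.3),.143))
E
python3 -m jog '{"offset":[[0.15,0.4,0],[0.305,0.78,0],[0.305,0.78,0],[0.305,0.78,0],[0.305,0.78,0],[0.305,0.78,0],[0.305,0.78,0],[0.305,0.78,0],[0.305,0.78,0],[0.305,0.78,0],[0.305,0.78,0],[0.305,0.78,0]],"angular":[[0,0,0.54],[0,0,0.54],[0,0,0.54],[0,0,0.54],[0,0,0.54],[0,0,0.54],[0,0,0.54],[0,0,0.54],[0,0,0.54],[0,0,0.54],[0,0,0.54],[0,0,0.54]],"jaw":[85,85,85,85,85,85,85,85,85,85,85,85]}'
```

```text
[ 0.51052877 -0.24648874  0.143     ] [ 0.5085949  -0.24155484  0.143     ]
time: 1.3
tool_pos: [0.3871, -0.1373, 0.231]
tool_rot: [-0.347, 0.347, -0.616, 0.616]
contact_force: [0.2, -0.5, -0.1]
gripper_width: 0.998
```

```bash
python3 -m jog '{"offset":[[0.31,0.78,0],[0.31,0.78,0],[0.31,0.78,0],[0.31,0.78,0],[0.31,0.78,0],[0.31,0.78,-0.2],[0.31,0.78,-0.4],[0.31,0.78,-0.4],[0.11,0.36,-0.4],[0,0,0],[0,0,0]],"angular":[[0,0,0.55],[0,0,0.55],[0,0,0.55],[0,0,0.55],[0,0,0.55],[0,0,0.55],[0,0,0.55],[0,0,0.55],[0,0,0.03],[0,0,0],[0,0,0]],"jaw":[85,85,85,85,85,85,85,85,85,85,85]}'
python3 - <<'E'
from h import *
im=manip.grab_frame("top");cv2.imwrite("pics/t1.png",cv2.resize(im[150:280,170:330],None,fx=4.5,fy=4.5,interpolation=cv2.INTER_CUBIC))
im=manip.grab_frame("scene");cv2.imwrite("pics/s1.png",cv2.resize(im[80:220,290:450],None,fx=4.2,fy=4.2,interpolation=cv2.INTER_CUBIC))
s=manip.state();print(s['tool_pos'],s['tool_rot'],s['joint_pos'])
E
```

```text
time: 2.4
tool_pos: [0.5159, 0.1908, 0.1605]
tool_rot: [0.478, -0.48, 0.52, -0.52]
contact_force: [-0.4, 0.3, 0.5]
gripper_width: 0.992
[0.51698358 0.19026351 0.16238987] [-0.47909074  0.47830906 -0.52007813  0.52077945] [ 2.17694277e-01 -7.23689257e-02  1.85430518e+00 -3.09738322e-04
  1.35820241e+00  3.01241459e-01]
```

View pics/t1.png

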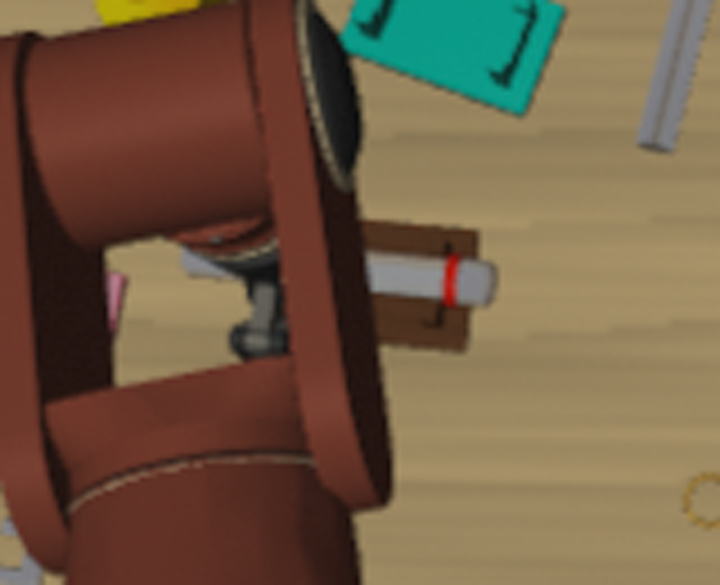

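View pics/s1.png

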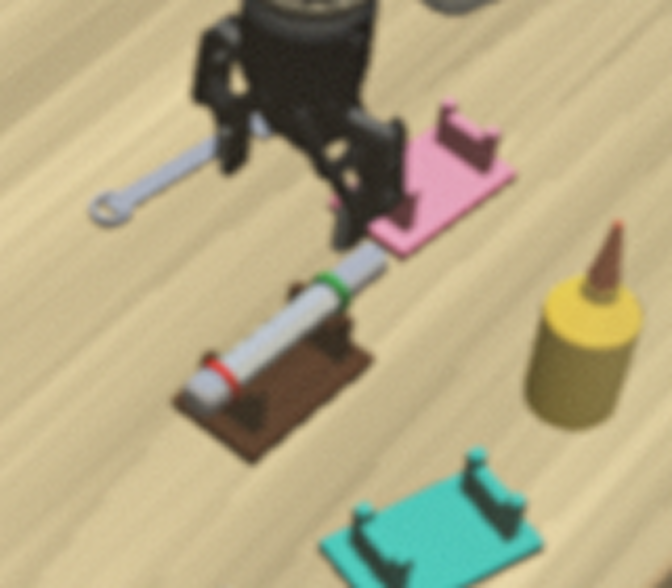

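```bash
python3 -m jog '{"offset":[[0,0.03,-0.4],[0,0,-0.5],[0,0,-0.5],[0,0,-0.5],[0,0,-0.35],[0,0,-0.2],[0,0,-0.1],[0,0,0]],"angular":[[0,0,0],[0,0,0],[0,0,0],[0,0,0],[0,0,0],[0,0,0],[0,0,0],[0,0,0]],"jaw":[85,85,85,85,85,85,85,85]}'
python3 - <<'E'
from h import *
im=manip.grab_frame("scene");cv2.imwrite("pics/s2.png",cv2.resize(im[80:220,290:450],None,fx=4.2,fy=4.2,interpolation=cv2.INTER_CUBIC))
s=manip.state();print(s['tool_pos'],s['tool_rot'],s['contact_force'])
E
```

```text
time: 3.3
tool_pos: [0.517, 0.1921, 0.0343]
tool_rot: [-0.479, 0.479, -0.52, 0.52]
contact_force: [-0.4, -0.2, 0.9]
gripper_width: 0.996
[0.51740458 0.19236272 0.03490421] [-0.47934195  0.4782846  -0.52002     0.52062878] [-0.32653633 -0.46689313  0.23522471]
```

View pics/s2.png

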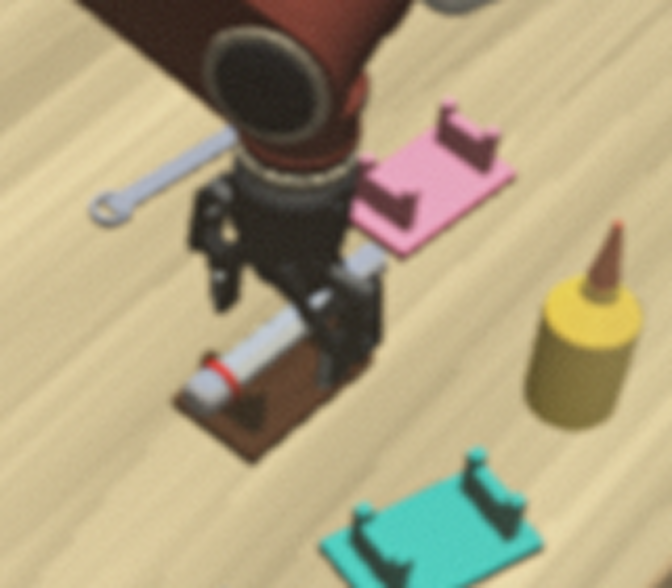

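The fingers straddle the handle between the uprights, so I'm closing.

```bash
python3 -m jog '{"offset":[[0,0,0],[0,0,0],[0,0,0],[0,0,0],[0,0,0],[0,0,0],[0,0,0],[0,0,0]],"angular":[[0,0,0],[0,0,0],[0,0,0],[0,0,0],[0,0,0],[0,0,0],[0,0,0],[0,0,0]],"jaw":[60,40,25,10,10,10,10,10]}'
python3 - <<'E'
from h import *
im=manip.grab_frame("scene");cv2.imwrite("pics/s3.png",cv2.resize(im[80:220,290:450],None,fx=4.2,fy=4.2,interpolation=cv2.INTER_CUBIC))
s=manip.state();print(s['tool_pos'],s['tool_rot'],s['contact_force'],s['ft_torque'],s['gripper_width']*85.4)
E
```

```text
time: 4.15
tool_pos: [0.5168, 0.1927, 0.0342]
tool_rot: [-0.479, 0.479, -0.52, 0.52]
contact_force: [-2.2, 0.1, 4.0]
gripper_width: 0.247
[0.51676652 0.19265665 0.03419327] [-0.4790997   0.4788313  -0.52016367  0.52020555] [-1.28622396  0.24190584  5.27710739] [0.12244809 0.2978035  0.02393059] 20.753899998280357
```

View pics/s3.png

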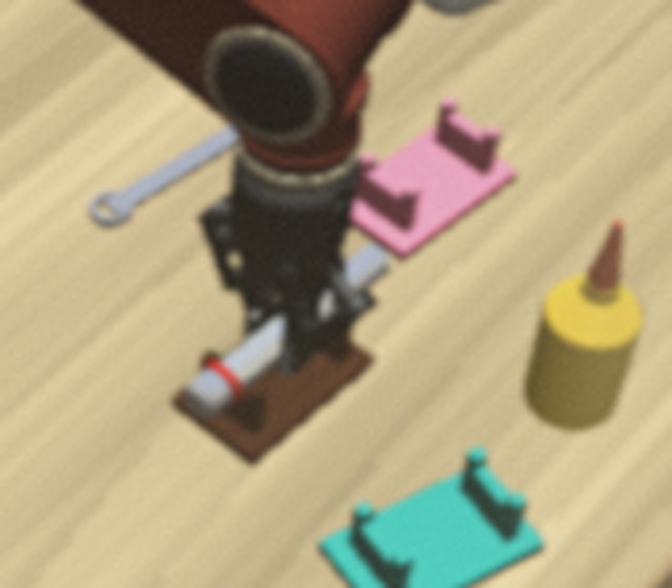

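```bash
python3 -m jog '{"offset":[[0,0,0.1],[0,0,0.2],[0,0,0.4],[0,0,0.6],[0,0,0.7],[0,0,0.7],[0,0,0.5],[0,0,0.16],[0,0,0],[0,0,0],[0,0,0]],"angular":[[0,0,0],[0,0,0],[0,0,0],[0,0,0],[0,0,0],[0,0,0],[0,0,0],[0,0,0],[0,0,0],[0,0,0],[0,0,0]],"jaw":[10,10,10,10,10,10,10,10,10,10,10]}'
python3 - <<'E'
from h import *
im=manip.grab_frame("scene");cv2.imwrite("pics/s4.png",cv2.resize(im[30:220,290:450],None,fx=3.1,fy=3.1,interpolation=cv2.INTER_CUBIC))
s=manip.state();print(s['tool_pos'],s['tool_rot'],s['contact_force'],s['ft_torque'],s['gripper_width']*85.4)
for z in(.036,.06): print(plane("scene",(167.4,292.8),z),plane("scene",(194.5,337.7),z),plane("top",(482.5,201.7),z),plane("top",(473.5,249),z))
E
```

```text
time: 5.3
tool_pos: [0.5153, 0.1921, 0.1991]
tool_rot: [0.478, -0.48, 0.521, -0.519]
contact_force: [-0.2, -0.8, -4.1]
gripper_width: 0.245
[0.51539548 0.19219902 0.1993337 ] [ 0.47766406 -0.4802266   0.52089582 -0.5195065 ] [ 0.07468348  0.31465778 -3.75007763] [-0.05834721 -0.0328416  -0.00553896] 21.069034488417337
[ 0.42470495 -0.3890508   0.036     ] [ 0.55155654 -0.41883847  0.036     ] [ 0.55018169 -0.42423466  0.036     ] [ 0.42458167 -0.39415091  0.036     ]
[ 0.43824628 -0.39247252  0.06      ] [ 0.56205199 -0.42154494  0.06      ] [ 0.54623322 -0.41406452  0.06      ] [ 0.42359503 -0.38469019  0.06      ]
```

View pics/s4.png

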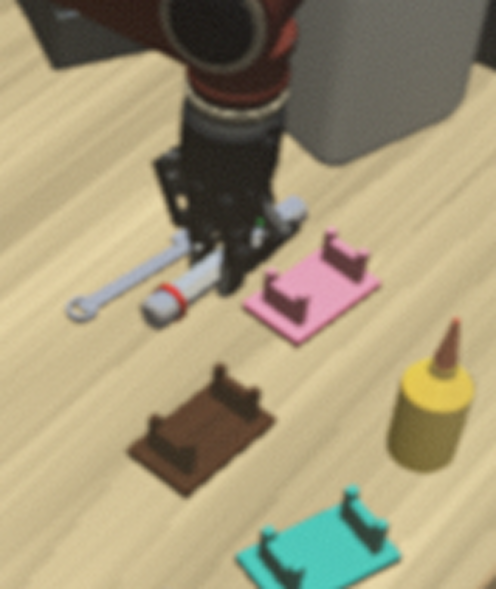

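```bash
python3 -m jog '{"offset":[[-0.02,-0.3,0],[-0.04,-0.6,0],[-0.05,-0.78,0],[-0.05,-0.78,0],[-0.05,-0.78,0],[-0.05,-0.78,0],[-0.05,-0.78,0],[-0.05,-0.78,0],[-0.05,-0.78,0],[-0.05,-0.78,0],[-0.05,-0.78,0],[-0.05,-0.78,0]],"angular":[[0,0,-0.1],[0,0,-0.1],[0,0,-0.1],[0,0,-0.1],[0,0,-0.1],[0,0,-0.1],[0,0,-0.1],[0,0,-0.1],[0,0,-0.1],[0,0,-0.1],[0,0,-0.1],[0,0,-0.1]],"jaw":[10,10,10,10,10,10,10,10,10,10,10,10]}'
python3 -m jog '{"offset":[[-0.05,-0.78,0],[-0.05,-0.78,0],[-0.05,-0.78,0],[-0.04,-0.35,0],[-0.02,-0.13,0],[0,0,0],[0,0,0]],"angular":[[0,0,-0.1],[0,0,-0.08],[0,0,0],[0,0,0],[0,0,0],[0,0,0],[0,0,0]],"jaw":[10,10,10,10,10,10,10]}'
cat > st.py <<'E'
from h import *
from scipy.spatial.transform import Rotation as Ro
import sys
s=manip.state();q=s['tool_rot'];R=Ro.from_quat([q[1],q[2],q[3],q[0]]).as_matrix();z=R[:,2]
if z[0]<0:z=-z
print(s['time'],s['tool_pos'].round(4),"yaw",np.degrees(np.arctan2(z[1],z[0])).round(2),"tilt",R[:,1].round(4),z.round(4),"F",s['contact_force'].round(1),s['ft_torque'].round(2),round(s['gripper_width']*85.4,1))
a=np.radians(13);xv=np.array([np.cos(a),-np.sin(a)]);yv=np.array([np.sin(a),np.cos(a)])
C=np.array([.5098,-.2445]);e=s['tool_pos'][:2]-C
print("rel bore xv %.4f yv %.4f"%(e@xv,e@yv),"Fxv %.1f Fyv %.1f"%(s['contact_force'][:2]@xv,s['contact_force'][:2]@yv))
E
python3 st.py
```

```text
time: 6.55
tool_pos: [0.4873, -0.2445, 0.201]
tool_rot: [0.445, -0.445, 0.55, -0.549]
contact_force: [1.2, -0.5, -3.4]
gripper_width: 0.241
time: 7.25
tool_pos: [0.4781, -0.3823, 0.2015]
tool_rot: [0.441, -0.44, 0.554, -0.553]
contact_force: [0.2, 0.5, -3.0]
gripper_width: 0.242
7.25 [ 0.4781 -0.3823  0.2015] yaw -12.96 tilt [-3.0e-04  1.1e-03 -1.0e+00] [ 9.745e-01 -2.243e-01 -6.000e-04] F [ 0.2  0.5 -3. ] [-0.02  0.01  0.01] 20.7
rel bore xv 0.0001 yv -0.1414 Fxv 0.1 Fyv 0.6
```

```bash
python3 -m jog '{"offset":[[0,0,-0.3],[0,0,-0.5],[0,0,-0.5],[0,0,-0.5],[0,0,-0.28],[0,0,-0.1],[0,0,0],[0,0,0],[0,0,0]],"angular":[[0,0,0],[0,0,0],[0,0,0],[0,0,0],[0,0,0],[0,0,0],[0,0,0],[0,0,0],[0,0,0]],"jaw":[10,10,10,10,10,10,10,10,10]}'; python3 st.py
python3 - <<'E'
from h import *
im=manip.grab_frame("scene");cv2.imwrite("pics/s5.png",im);cv2.imwrite("pics/s5c.png",cv2.resize(im[220:345,150:300],None,fx=4.7,fy=4.7,interpolation=cv2.INTER_CUBIC))
im=manip.grab_frame("top");cv2.imwrite("pics/t5.png",im);cv2.imwrite("pics/t5c.png",cv2.resize(im[175:260,365:495],None,fx=6,fy=6,interpolation=cv2.INTER_CUBIC))
E
python3 st.py
```

```text
time: 8.15
tool_pos: [0.479, -0.3843, 0.0946]
tool_rot: [-0.44, 0.44, -0.552, 0.554]
contact_force: [0.3, 0.1, -2.6]
gripper_width: 0.245
8.15 [ 0.479  -0.3843  0.0946] yaw -13.0 tilt [ 0.0021 -0.0022 -1.    ] [ 0.9744 -0.225   0.0025] F [ 0.3  0.1 -2.6] [-0.05  0.03  0.05] 21.0
rel bore xv 0.0014 yv -0.1431 Fxv 0.3 Fyv 0.1
8.25 [ 0.4787 -0.3841  0.0942] yaw -13.01 tilt [ 0.0016 -0.0017 -1.    ] [ 0.9743 -0.2251  0.002 ] F [-0.8 -0.2 -3.2] [0.04 0.01 0.  ] 20.8
rel bore xv 0.0011 yv -0.1431 Fxv -0.7 Fyv -0.4
```

View pics/s5c.png

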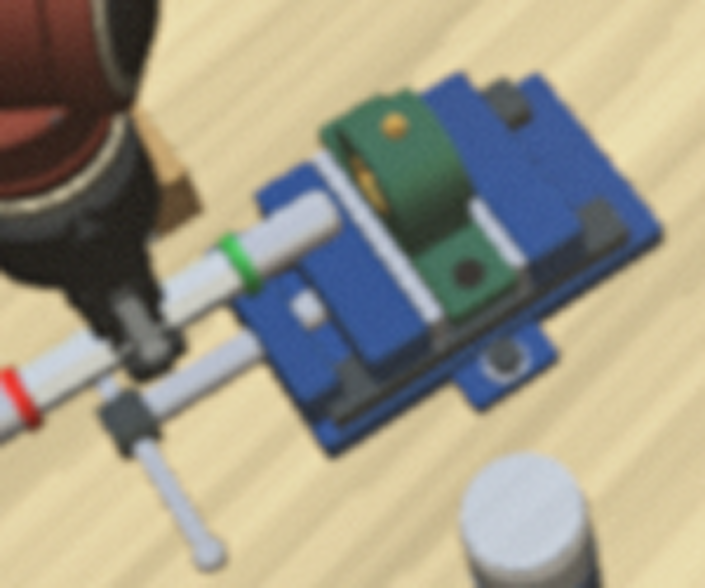

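View pics/t5c.png

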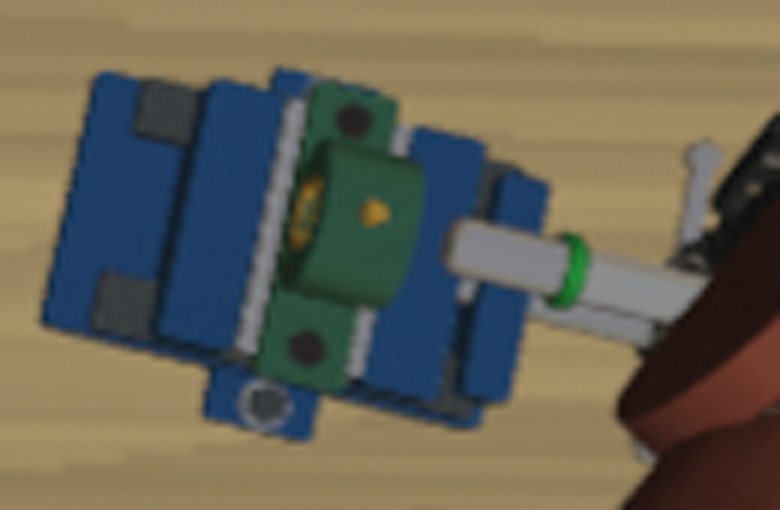

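```bash
cat > rel.py <<'E'
from h import *
import sys
t,s=sys.argv[1:3]
a=np.radians(13);xv=np.array([np.cos(a),-np.sin(a)]);yv=np.array([np.sin(a),np.cos(a)]);C=np.array([.5098,-.2445])
def vf(p): e=p[:2]-C; return (np.array([e@xv,e@yv])*1000).round(1)
def lines(n,f,roi,zz,minl):
    x0,x1,y0,y1=roi; g=cv2.cvtColor(cv2.imread(f),cv2.COLOR_BGR2GRAY)[y0:y1,x0:x1]
    L=cv2.createLineSegmentDetector().detect(cv2.resize(g,None,fx=4,fy=4,interpolation=cv2.INTER_CUBIC))[0][:,0]/4-.375
    for l in L:
        if np.hypot(l[2]-l[0],l[3]-l[1])<minl: continue
        l=l+[x0,y0,x0,y0]; p=plane(n,l[:2],zz);q=plane(n,l[2:],zz);an=np.degrees(np.arctan2(-(q-p)[0],(q-p)[1]))
        an=(an+90)%180-90
        if abs(an+13)<8: print(n,l.round(1),"yaw",an.round(2),vf(p),vf(q))
lines("top",t,(365,495,175,260),.110,8)
lines("scene",s,(150,300,220,345),.110,9)
def blob(f,n,roi,fn,zz,nm):
    x0,x1,y0,y1=roi; im=cv2.imread(f)[y0:y1,x0:x1].astype(float);w=fn(im[...,0],im[...,1],im[...,2]).clip(0)
    ys,xs=np.mgrid[y0:y1,x0:x1];u=np.array([(w*xs).sum(),(w*ys).sum()])/w.sum();print(n,nm,u.round(2),vf(plane(n,u,zz)))
oil=lambda B,G,R:np.where((R-B>30)&(R>G+3),R-B,0)
blob(t,"top",(422,434,204,216),oil,.144,"oil"); blob(s,"scene",(229,240,242,251),oil,.144,"oil")
grn=lambda B,G,R:np.where((G-R>40)&(G-B>20),G-R,0)
blob(t,"top",(455,470,210,232),grn,.110,"collar"); blob(s,"scene",(190,215,265,290),grn,.110,"collar")
E
python3 rel.py pics/t5.png pics/s5.png
```

```text
top [380.4 186.1 397.8 188.9] yaw -8.45 [ 38.7 115.1] [42.2 71.8]
top [398.7 235.7 371.9 229.3] yaw -12.59 [-70.9  45.3] [-71.3 112.2]
top [443.8 246.8 418.7 240.6] yaw -13.19 [-71.1 -66.4] [-70.9  -4.4]
top [433.8 195.1 445.7 198.2] yaw -13.96 [ 48.2 -18.1] [ 47.7 -48.4]
top [410.8 185.6 427.8 189.5] yaw -12.37 [58.1 41.9] [58.6 -1.1]
top [407.3 246.7 398.1 244.3] yaw -14.22 [-92.1  19.6] [-91.6  42.3]
top [455.5 214.3 442.1 210.8] yaw -14.32 [ 13.9 -79.4] [ 14.6 -45.7]
scene [291.1 271.1 263.6 289. ] yaw -13.19 [107.7  77. ] [107.4   5.8]
scene [170.5 253.4 159.7 261.3] yaw -5.15 [ -90.2 -112.6] [ -86.3 -140.6]
scene [246.4 300.4 220.  317.8] yaw -12.78 [107.5 -36.9] [ 107.8 -100. ]
scene [268.6 296.8 252.3 307.7] yaw -12.91 [128.7   4.6] [128.7 -35.7]
scene [238.2 240.  247.6 234. ] yaw -11.39 [-29.5  26.1] [-30.2  51.8]
scene [216.5 259.6 205.8 266.2] yaw -12.21 [-14.9 -38.5] [-14.5 -65.3]
scene [156.2 264.9 167.9 259.5] yaw -19.86 [ -82.6 -150.7] [ -79.4 -124.2]
scene [193.  264.6 184.6 269.8] yaw -11.54 [-34.9 -85.9] [ -34.4 -106.6]
scene [203.  260.8 214.3 253.8] yaw -11.97 [-30.1 -63.8] [-30.6 -35.1]
scene [204.3 297.6 184.1 310.1] yaw -13.58 [  49.1 -104. ] [  48.6 -150.7]
scene [158.5 305.6 173.6 296.5] yaw -13.37 [   7.9 -188.6] [   8.1 -154.3]
scene [169.4 306.8 177.1 301.4] yaw -9.18 [  23.9 -171.7] [  22.7 -153.5]
scene [217.4 246.8 229.8 239.4] yaw -12.75 [-42.1 -20.5] [-42.3  11.7]
scene [170.6 301.3 159.5 307.7] yaw -14.89 [  14.2 -164.1] [  13.4 -188.8]
scene [204.5 277.8 221.1 267.3] yaw -12.26 [  8.6 -81.4] [  8.1 -40.1]
scene [183.7 307.3 203.7 294.9] yaw -13.43 [  42.6 -148.6] [  43.  -102.1]
scene [264.5 343.5 272.5 338. ] yaw -14.04 [206.9 -56.8] [207.2 -38. ]
top oil [427.04 210.15] [ 0.5 -1.2]
scene oil [233.39 246.19] [-1.6  2.4]
top collar [460.37 219.88] [  3.3 -93.4]
scene collar [200.24 274.33] [ -4.2 -84.7]
```

```bash
python3 -m jog '{"offset":[[0,0,-0.044],[0.03,0.13,0],[0.025,0.11,0],[0.013,0.056,0],[0,0,0],[0,0,0]],"angular":[[0,0,0],[0,0,0],[0,0,0],[0,0,0],[0,0,0],[0,0,0]],"jaw":[10,10,10,10,10,10]}'; python3 st.py
python3 -m jog '{"offset":[[0,0,0]],"angular":[[0,0,0]],"jaw":[10]}'; python3 st.py
```

```text
time: 8.85
tool_pos: [0.4816, -0.3686, 0.0907]
tool_rot: [-0.44, 0.44, -0.553, 0.553]
contact_force: [-0.1, -0.0, -3.2]
gripper_width: 0.244
8.85 [ 0.4816 -0.3686  0.0907] yaw -12.99 tilt [ 0.e+00 -2.e-04 -1.e+00] [ 9.744e-01 -2.248e-01  1.000e-04] F [-0.1 -0.  -3.2] [-0.06 -0.01 -0.01] 20.8
rel bore xv 0.0004 yv -0.1273 Fxv -0.1 Fyv -0.1
time: 8.95
tool_pos: [0.4815, -0.3688, 0.0907]
tool_rot: [-0.44, 0.44, -0.553, 0.553]
contact_force: [-0.4, -0.4, -2.7]
gripper_width: 0.247
8.95 [ 0.4815 -0.3688  0.0907] yaw -13.01 tilt [ 1.e-04 -2.e-04 -1.e+00] [ 9.743e-01 -2.251e-01  1.000e-04] F [-0.4 -0.4 -2.7] [-0.03  0.01  0.02] 21.1
rel bore xv 0.0004 yv -0.1275 Fxv -0.3 Fyv -0.5
```

```bash
python3 -m jog '{"offset":[[0,0,0.03],[0.009,0.039,0],[0.0045,0.0195,0],[0,0,0]],"angular":[[0,0,0],[0,0,0],[0,0,0],[0,0,0]],"jaw":[10,10,10,10]}'; python3 st.py
python3 -m jog '{"offset":[[0.0045,0.0195,0],[0,0,0]],"angular":[[0,0,0],[0,0,0]],"jaw":[10,10]}'; python3 st.py
python3 -m jog '{"offset":[[0.0045,0.0195,0],[0,0,0]],"angular":[[0,0,0],[0,0,0]],"jaw":[10,10]}'; python3 st.py
```

```text
time: 9.35
tool_pos: [0.4822, -0.3656, 0.0921]
tool_rot: [0.44, -0.44, 0.553, -0.553]
contact_force: [0.5, -0.0, -2.8]
gripper_width: 0.245
9.35 [ 0.4822 -0.3656  0.0921] yaw -13.0 tilt [-0.e+00  1.e-04 -1.e+00] [ 0.9744 -0.2249 -0.    ] F [ 0.5 -0.  -2.8] [-0.03  0.04  0.04] 20.9
rel bore xv 0.0003 yv -0.1242 Fxv 0.5 Fyv 0.1
time: 9.55
tool_pos: [0.4824, -0.3646, 0.0921]
tool_rot: [0.44, -0.44, 0.553, -0.553]
contact_force: [0.4, 0.0, -2.4]
gripper_width: 0.241
9.55 [ 0.4824 -0.3646  0.0921] yaw -13.0 tilt [-1.e-04  1.e-04 -1.e+00] [ 9.744e-01 -2.250e-01 -1.000e-04] F [ 0.4  0.  -2.4] [-0.06 -0.02  0.  ] 20.6
rel bore xv 0.0003 yv -0.1232 Fxv 0.4 Fyv 0.1
time: 9.75
tool_pos: [0.4826, -0.3637, 0.0921]
tool_rot: [0.44, -0.44, 0.553, -0.553]
contact_force: [0.7, 0.1, -3.2]
gripper_width: 0.243
9.75 [ 0.4826 -0.3637  0.0921] yaw -13.01 tilt [-0.e+00  1.e-04 -1.e+00] [ 0.9744 -0.225  -0.    ] F [ 0.7  0.1 -3.2] [-0.06 -0.02  0.  ] 20.8
rel bore xv 0.0003 yv -0.1223 Fxv 0.6 Fyv 0.3
```

```bash
for i in 1; do
python3 -m jog '{"offset":[[0.0045,0.0195,0],[0,0,0]],"angular":[[0,0,0],[0,0,0]],"jaw":[10,10]}'>/dev/null; python3 st.py; done
python3 -m jog '{"offset":[[0.0045,0.0195,0],[0,0,0]],"angular":[[0,0,0],[0,0,0]],"jaw":[10,10]}'>/dev/null; python3 st.py
python3 -m jog '{"offset":[[0.0045,0.0195,0],[0,0,0]],"angular":[[0,0,0],[0,0,0]],"jaw":[10,10]}'>/dev/null; python3 st.py
```

```text
9.95 [ 0.4829 -0.3627  0.0921] yaw -13.0 tilt [-0.e+00  1.e-04 -1.e+00] [ 0.9744 -0.225  -0.    ] F [ 0.1  0.8 -2.8] [-0.05  0.02 -0.01] 21.3
rel bore xv 0.0003 yv -0.1213 Fxv -0.1 Fyv 0.8
10.15 [ 0.4831 -0.3618  0.0921] yaw -13.0 tilt [-0.e+00  1.e-04 -1.e+00] [ 9.744e-01 -2.250e-01 -1.000e-04] F [-0.3  0.  -3.6] [-0.01 -0.03 -0.  ] 21.0
rel bore xv 0.0003 yv -0.1203 Fxv -0.3 Fyv -0.0
10.35 [ 0.4833 -0.3608  0.0921] yaw -13.0 tilt [-1.e-04  1.e-04 -1.e+00] [ 9.744e-01 -2.249e-01 -1.000e-04] F [ 0.3 -0.9 -4.4] [-0.05  0.04 -0.01] 21.0
rel bore xv 0.0003 yv -0.1193 Fxv 0.5 Fyv -0.8
```

```bash

python3 -m jog '{"offset":[[0.0045,0.0195,0],[0,0,0]],"angular":[[0,0,0],[0,0,0]],"jaw":[10,10]}'>/dev/null; python3 st.py
python3 -m jog '{"offset":[[0.0045,0.0195,0],[0,0,0]],"angular":[[0,0,0],[0,0,0]],"jaw":[10,10]}'>/dev/null; python3 st.py
```

```text
10.55 [ 0.4835 -0.3598  0.0921] yaw -13.0 tilt [-1.e-04  1.e-04 -1.e+00] [ 9.744e-01 -2.250e-01 -1.000e-04] F [-0.4  0.4 -2.8] [0.04 0.1  0.08] 20.4
rel bore xv 0.0003 yv -0.1182 Fxv -0.4 Fyv 0.3
10.75 [ 0.4837 -0.3588  0.0921] yaw -13.0 tilt [-1.e-04  1.e-04 -1.e+00] [ 9.744e-01 -2.250e-01 -1.000e-04] F [-1.1  0.5 -2.5] [ 0.06 -0.    0.04] 20.8
rel bore xv 0.0003 yv -0.1173 Fxv -1.2 Fyv 0.2
```

```bash

python3 -m jog '{"offset":[[0.0045,0.0195,0],[0,0,0]],"angular":[[0,0,0],[0,0,0]],"jaw":[10,10]}'>/dev/null; python3 st.py
python3 -m jog '{"offset":[[0.0045,0.0195,0],[0,0,0]],"angular":[[0,0,0],[0,0,0]],"jaw":[10,10]}'>/dev/null; python3 st.py
python3 - <<'E'
from h import *
im=manip.grab_frame("scene");cv2.imwrite("pics/s6.png",im);a=cv2.resize(im[230:300,180:270],None,fx=7,fy=7,interpolation=cv2.INTER_CUBIC)
cv2.imwrite("pics/s6c.png",a)
E
```

```text
10.95 [ 0.484  -0.3579  0.0921] yaw -13.0 tilt [-1.e-04  1.e-04 -1.e+00] [ 9.744e-01 -2.250e-01 -1.000e-04] F [ 0.2  0.3 -2.2] [0.   0.08 0.05] 21.0
rel bore xv 0.0003 yv -0.1163 Fxv 0.1 Fyv 0.3
11.15 [ 0.4842 -0.3568  0.0921] yaw -13.0 tilt [-0.e+00  1.e-04 -1.e+00] [ 9.744e-01 -2.250e-01 -1.000e-04] F [-0.2  0.4 -3.6] [-0.02  0.06  0.  ] 20.8
rel bore xv 0.0003 yv -0.1152 Fxv -0.3 Fyv 0.3
```

View pics/s6c.png

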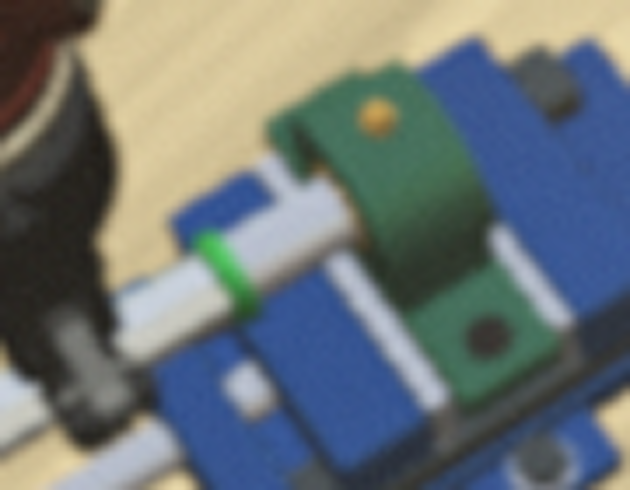

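The scene view shows the go tip just at the bushing mouth, around crop (340,210), and it looks central. I'll keep easing it in.

```bash

python3 -m jog '{"offset":[[0.0045,0.0195,0],[0,0,0]],"angular":[[0,0,0],[0,0,0]],"jaw":[10,10]}'>/dev/null; python3 st.py
python3 -m jog '{"offset":[[0.0045,0.0195,0],[0,0,0]],"angular":[[0,0,0],[0,0,0]],"jaw":[10,10]}'>/dev/null; python3 st.py
python3 -m jog '{"offset":[[0.0045,0.0195,0],[0,0,0]],"angular":[[0,0,0],[0,0,0]],"jaw":[10,10]}'>/dev/null; python3 st.py
```

```text
11.4 [ 0.4844 -0.3559  0.0921] yaw -13.0 tilt [-0.e+00  1.e-04 -1.e+00] [ 0.9744 -0.225  -0.    ] F [-0.3  0.1 -2.5] [-0.04  0.12  0.05] 20.8
rel bore xv 0.0003 yv -0.1143 Fxv -0.3 Fyv 0.0
11.6 [ 0.4847 -0.3549  0.0921] yaw -13.0 tilt [-0.e+00  1.e-04 -1.e+00] [ 0.9744 -0.225  -0.    ] F [-0.3 -0.2 -3.6] [0.   0.07 0.02] 20.6
rel bore xv 0.0003 yv -0.1132 Fxv -0.3 Fyv -0.2
11.8 [ 0.4849 -0.3539  0.0921] yaw -13.0 tilt [-0.e+00  1.e-04 -1.e+00] [ 9.744e-01 -2.250e-01 -1.000e-04] F [-1.1 -0.  -2.7] [0.04 0.12 0.08] 20.9
rel bore xv 0.0003 yv -0.1122 Fxv -1.1 Fyv -0.3
```

```bash

python3 -m jog '{"offset":[[0.0045,0.0195,0],[0.0045,0.0195,0],[0,0,0]],"angular":[[0,0,0],[0,0,0],[0,0,0]],"jaw":[10,10,10]}'>/dev/null; python3 st.py
python3 -m jog '{"offset":[[0.0045,0.0195,0],[0.0045,0.0195,0],[0,0,0]],"angular":[[0,0,0],[0,0,0],[0,0,0]],"jaw":[10,10,10]}'>/dev/null; python3 st.py
python3 - <<'E'
from h import *
im=manip.grab_frame("scene");cv2.imwrite("pics/s7.png",im);a=cv2.resize(im[230:300,180:270],None,fx=7,fy=7,interpolation=cv2.INTER_CUBIC)
cv2.imwrite("pics/s7c.png",a)
im=manip.grab_frame("top");cv2.imwrite("pics/t7.png",im);cv2.imwrite("pics/t7c.png",cv2.resize(im[175:260,365:495],None,fx=6,fy=6,interpolation=cv2.INTER_CUBIC))
E
```

```text
12.1 [ 0.4854 -0.3519  0.0921] yaw -13.0 tilt [ 0.e+00  2.e-04 -1.e+00] [ 0.9744 -0.225  -0.    ] F [-0.1  0.7 -2.8] [0.02 0.17 0.01] 20.7
rel bore xv 0.0004 yv -0.1102 Fxv -0.3 Fyv 0.6
12.4 [ 0.4858 -0.35    0.0921] yaw -13.0 tilt [ 0.e+00  2.e-04 -1.e+00] [ 0.9744 -0.225  -0.    ] F [-0.9  0.3 -3.2] [0.07 0.11 0.05] 20.9
rel bore xv 0.0003 yv -0.1082 Fxv -1.0 Fyv 0.1
```

View pics/s7c.png

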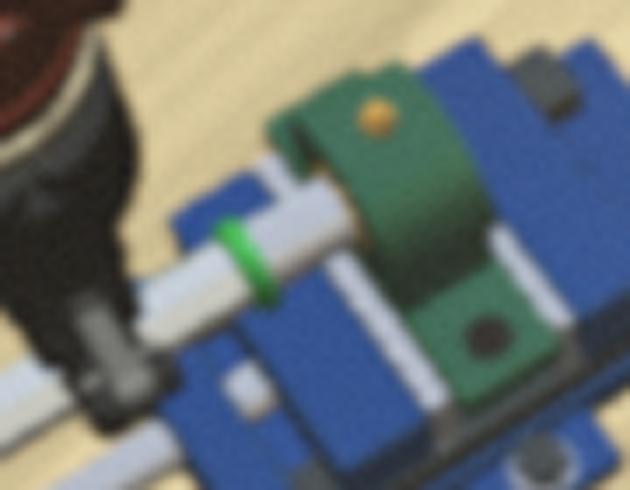

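View pics/t7c.png

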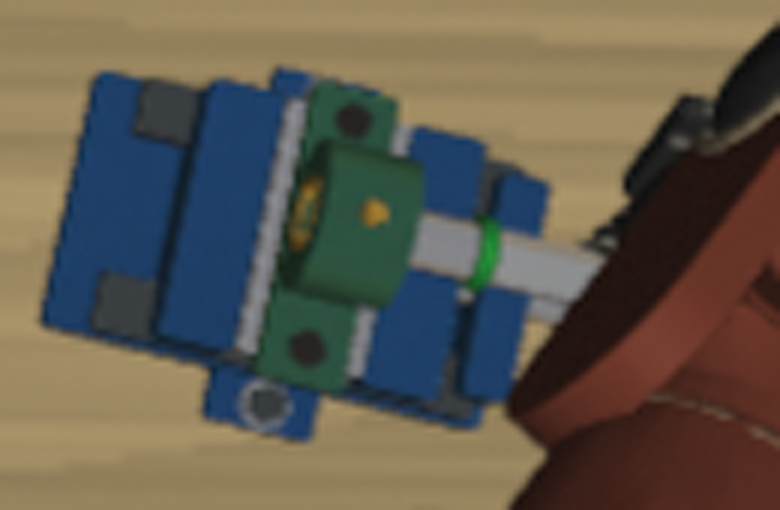

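The go end is entering: the green collar has advanced (crop (245,265)) while the mouth stays put. Side forces are near zero, so I'll continue.

```bash

python3 -m jog '{"offset":[[0.0045,0.0195,0],[0.009,0.039,0],[0.009,0.039,0],[0.009,0.039,0],[0,0,0]],"angular":[[0,0,0],[0,0,0],[0,0,0],[0,0,0],[0,0,0]],"jaw":[10,10,10,10,10]}'>/dev/null; python3 st.py
python3 -m jog '{"offset":[[0.009,0.039,0],[0.009,0.039,0],[0.009,0.039,0],[0.0045,0.0195,0],[0,0,0]],"angular":[[0,0,0],[0,0,0],[0,0,0],[0,0,0],[0,0,0]],"jaw":[10,10,10,10,10]}'>/dev/null; python3 st.py
python3 -m jog '{"offset":[[0.009,0.039,0],[0.009,0.039,0],[0.009,0.039,0],[0,0,0]],"angular":[[0,0,0],[0,0,0],[0,0,0],[0,0,0]],"jaw":[10,10,10,10]}'>/dev/null; python3 st.py
```

```text
13.0 [ 0.4874 -0.3429  0.092 ] yaw -12.99 tilt [ 1.e-04  4.e-04 -1.e+00] [ 9.744e-01 -2.248e-01 -1.000e-04] F [-0.6  0.8 -2.6] [0.06 0.09 0.03] 20.8
rel bore xv 0.0003 yv -0.1009 Fxv -0.8 Fyv 0.6
13.5 [ 0.4889 -0.3362  0.092 ] yaw -13.0 tilt [-0.e+00  4.e-04 -1.e+00] [ 9.744e-01 -2.250e-01 -1.000e-04] F [-0.8  0.6 -3.3] [0.05 0.1  0.05] 20.9
rel bore xv 0.0003 yv -0.0941 Fxv -0.9 Fyv 0.4
13.9 [ 0.4903 -0.3303  0.0921] yaw -13.0 tilt [ 0.e+00  4.e-04 -1.e+00] [ 9.744e-01 -2.249e-01 -1.000e-04] F [-1.4  1.2 -3.5] [0.09 0.11 0.08] 20.6
rel bore xv 0.0003 yv -0.0879 Fxv -1.7 Fyv 0.8
```

```bash

python3 -m jog '{"offset":[[0.009,0.039,0],[0.009,0.039,0],[0,0,0]],"angular":[[0,0,0],[0,0,0],[0,0,0]],"jaw":[10,10,10]}'>/dev/null; python3 st.py
python3 -m jog '{"offset":[[0.0045,0.0195,0],[0.0045,0.0195,0],[0,0,0]],"angular":[[0,0,0],[0,0,0],[0,0,0]],"jaw":[10,10,10]}'>/dev/null; python3 st.py
python3 -m jog '{"offset":[[0.0045,0.0195,0],[0.0045,0.0195,0],[0,0,0]],"angular":[[0,0,0],[0,0,0],[0,0,0]],"jaw":[10,10,10]}'>/dev/null; python3 st.py
```

```text
14.2 [ 0.4912 -0.3264  0.0921] yaw -13.0 tilt [ 0.e+00  4.e-04 -1.e+00] [ 9.744e-01 -2.249e-01 -1.000e-04] F [-0.7  0.4 -2.8] [0.08 0.19 0.1 ] 20.7
rel bore xv 0.0003 yv -0.0840 Fxv -0.7 Fyv 0.2
14.5 [ 0.4916 -0.3247  0.0921] yaw -13.0 tilt [-0.e+00  1.e-04 -1.e+00] [ 9.744e-01 -2.250e-01 -1.000e-04] F [-1.4  0.  -3.2] [0.03 0.24 0.04] 20.7
rel bore xv 0.0003 yv -0.0822 Fxv -1.4 Fyv -0.3
14.8 [ 0.4921 -0.3227  0.0921] yaw -13.0 tilt [-1.e-04  2.e-04 -1.e+00] [ 9.744e-01 -2.250e-01 -1.000e-04] F [-1.9  0.7 -3.1] [-0.03  0.24  0.07] 21.1
rel bore xv 0.0003 yv -0.0802 Fxv -2.1 Fyv 0.3
```

```bash

python3 -m jog '{"offset":[[0.0005,0.0204,0],[0,0,0]],"angular":[[0,0,0],[0,0,0]],"jaw":[10,10]}'>/dev/null; python3 st.py
python3 -m jog '{"offset":[[0.0045,0.0195,0],[0,0,0]],"angular":[[0,0,0],[0,0,0]],"jaw":[10,10]}'>/dev/null; python3 st.py
python3 -m jog '{"offset":[[0.00225,0.01,0],[0,0,0]],"angular":[[0,0,0],[0,0,0]],"jaw":[10,10]}'>/dev/null; python3 st.py
```

```text
15.0 [ 0.4923 -0.3217  0.0921] yaw -13.01 tilt [ 4.e-04  1.e-04 -1.e+00] [ 9.743e-01 -2.251e-01  4.000e-04] F [-1.3 -0.1 -3.2] [-0.06  0.1  -0.01] 21.1
rel bore xv 0.0003 yv -0.0791 Fxv -1.2 Fyv -0.3
15.2 [ 0.4923 -0.3212  0.0922] yaw -13.01 tilt [ 1.e-04 -9.e-04 -1.e+00] [ 9.743e-01 -2.251e-01  3.000e-04] F [-0.9 -0.9 -3.8] [-0.3   0.21  0.04] 20.9
rel bore xv 0.0002 yv -0.0787 Fxv -0.7 Fyv -1.1
15.4 [ 0.4923 -0.3212  0.0923] yaw -13.02 tilt [ 0.     -0.0017 -1.    ] [ 9.743e-01 -2.252e-01  4.000e-04] F [-1.8 -5.2 -4. ] [-0.79  0.29  0.01] 20.8
rel bore xv 0.0002 yv -0.0787 Fxv -0.6 Fyv -5.4
```

```bash

python3 -m jog '{"offset":[[0.0015,0.006,0],[0,0,0],[0,0,0]],"angular":[[0,0,0],[0,0,0],[0,0,0]],"jaw":[10,10,10]}'>/dev/null; python3 st.py
python3 - <<'E'
from h import *
im=manip.grab_frame("scene");cv2.imwrite("pics/s8.png",im);a=cv2.resize(im[230:300,180:270],None,fx=7,fy=7,interpolation=cv2.INTER_CUBIC)
cv2.imwrite("pics/s8c.png",a)
im=manip.grab_frame("top");cv2.imwrite("pics/t8.png",im);cv2.imwrite("pics/t8c.png",cv2.resize(im[190:240,400:470],None,fx=10,fy=10,interpolation=cv2.INTER_CUBIC))
E
python3 st.py
```

```text
15.7 [ 0.4923 -0.3211  0.0922] yaw -13.02 tilt [-1.0e-04 -2.1e-03 -1.0e+00] [ 9.743e-01 -2.253e-01  4.000e-04] F [-2.1 -5.  -3.8] [-0.92  0.31  0.01] 20.9
rel bore xv 0.0002 yv -0.0786 Fxv -1.0 Fyv -5.3
15.8 [ 0.4923 -0.3212  0.0923] yaw -13.02 tilt [-0.     -0.0022 -1.    ] [ 9.743e-01 -2.254e-01  5.000e-04] F [-2.8 -5.8 -3.6] [-0.9   0.29 -0.  ] 20.9
rel bore xv 0.0002 yv -0.0786 Fxv -1.5 Fyv -6.2
```

View pics/s8c.png

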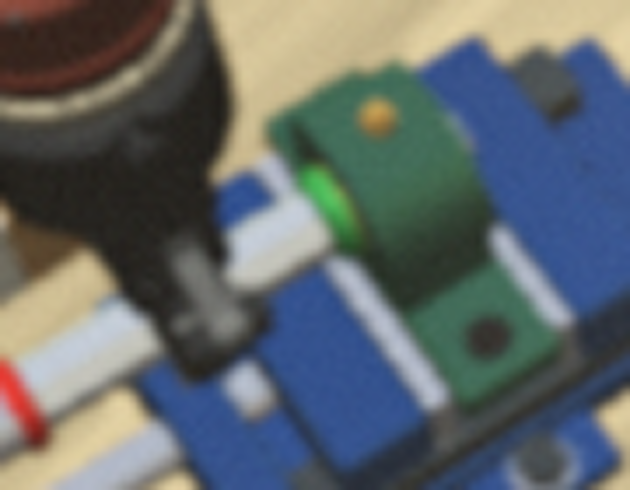

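View pics/t8c.png

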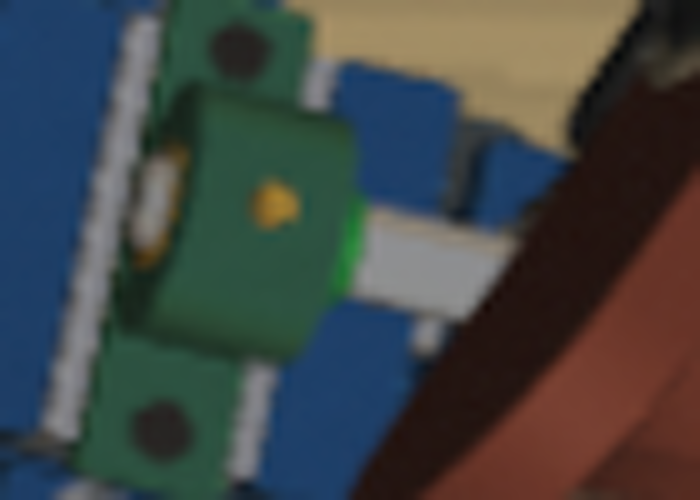

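Both views show the collar home: the green collar sits against the face, and the steel tip shows at the far mouth at top crop (152,205). Axial motion stopped at −78.7 mm with about 6 N. Now I'll draw it out.

```bash

python3 -m jog '{"offset":[[-0.0045,-0.0195,0],[-0.009,-0.039,0],[-0.0135,-0.0585,0],[-0.0135,-0.0585,0],[-0.018,-0.078,0],[0,0,0]],"angular":[[0,0,0],[0,0,0],[0,0,0],[0,0,0],[0,0,0],[0,0,0]],"jaw":[10,10,10,10,10,10]}'>/dev/null; python3 st.py
python3 -m jog '{"offset":[[-0.0225,-0.0975,0],[-0.0225,-0.0975,0],[-0.0225,-0.0975,0],[-0.0225,-0.0975,0],[-0.0225,-0.0975,0],[-0.0225,-0.0975,0],[-0.0225,-0.0975,0],[-0.0225,-0.0975,0],[-0.0225,-0.0975,0],[-0.0225,-0.0975,0],[0,0,0]],"angular":[[0,0,0],[0,0,0],[0,0,0],[0,0,0],[0,0,0],[0,0,0],[0,0,0],[0,0,0],[0,0,0],[0,0,0],[0,0,0]],"jaw":[10,10,10,10,10,10,10,10,10,10,10]}'>/dev/null; python3 st.py
```

```text
16.4 [ 0.4895 -0.3332  0.0922] yaw -13.04 tilt [ 1.e-04 -1.e-04 -1.e+00] [ 9.742e-01 -2.255e-01  1.000e-04] F [-0.7  0.1 -2.4] [-0.03  0.07  0.07] 20.6
rel bore xv 0.0002 yv -0.0910 Fxv -0.7 Fyv -0.0
17.5 [ 0.4782 -0.3822  0.0922] yaw -13.05 tilt [ 1.e-04 -3.e-04 -1.e+00] [ 9.742e-01 -2.257e-01  2.000e-04] F [ 0.   0.9 -1.9] [-0.02  0.03  0.01] 20.8
rel bore xv 0.0002 yv -0.1413 Fxv -0.2 Fyv 0.9
```

```bash

python3 -m jog '{"offset":[[0,0,0.3],[0,0,0.5],[0,0,0.5],[0,0,0.3],[0.05,0.22,0],[0.116,0.505,0],[0.15,0.65,0],[0.15,0.65,0],[0.15,0.65,0],[0.15,0.65,0],[0.15,0.65,0],[0.15,0.65,0]],"angular":[[0,0,0],[0,0,0],[0,0,0],[0,0,0],[0,0,0],[0,0,0],[0,0,0],[0,0,0],[0,0,0],[0,0,0],[0,0,0],[0,0,0]],"jaw":[10,10,10,10,10,10,10,10,10,10,10,10]}'>/dev/null; python3 st.py
python3 -m jog '{"offset":[[0.07,0.3,0],[0.03,0.125,0],[0,0,0],[0,0,-0.3],[0,0,-0.5],[0,0,-0.4],[0,0,-0.25],[0,0,-0.12],[0,0,0],[0,0,0]],"angular":[[0,0,0],[0,0,0],[0,0,0],[0,0,0],[0,0,0],[0,0,0],[0,0,0],[0,0,0],[0,0,0],[0,0,0]],"jaw":[10,10,10,10,10,10,10,10,10,10]}'>/dev/null; python3 st.py
```

```text
18.7 [ 0.5308 -0.1476  0.1706] yaw -12.98 tilt [-0.0022  0.0014 -1.    ] [ 0.9744 -0.2246 -0.0024] F [ 1.5  0.6 -3. ] [-0.03 -0.05  0.02] 20.5
rel bore xv -0.0013 yv 0.0991 Fxv 1.3 Fyv 0.9
19.7 [ 0.5372 -0.1295  0.0944] yaw -13.03 tilt [ 1.4e-03 -6.0e-04 -1.0e+00] [ 0.9743 -0.2255  0.0015] F [-0.2 -0.  -2. ] [-0.02  0.01 -0.03] 20.9
rel bore xv 0.0009 yv 0.1182 Fxv -0.2 Fyv -0.1
```

```bash

python3 -m jog '{"offset":[[0,0,0],[0,0,0],[0,0,0],[0,0,0]],"angular":[[0,0,0],[0,0,0],[0,0,0],[0,0,0]],"jaw":[10,10,10,10]}'>/dev/null; python3 st.py
python3 -m jog '{"offset":[[0,0,0],[0,0,0]],"angular":[[0,0,0],[0,0,0]],"jaw":[10,10]}'>/dev/null; python3 st.py
```

```text
20.1 [ 0.5368 -0.129   0.094 ] yaw -13.0 tilt [ 6.e-04 -3.e-04 -1.e+00] [ 9.744e-01 -2.250e-01  7.000e-04] F [-0.7 -0.  -3.4] [0.01 0.02 0.03] 20.7
rel bore xv 0.0004 yv 0.1186 Fxv -0.7 Fyv -0.2
20.3 [ 0.5366 -0.129   0.0936] yaw -13.0 tilt [-0.e+00 -1.e-04 -1.e+00] [ 0.9744 -0.2249 -0.    ] F [ 1.  -0.4 -3.1] [-0.02 -0.01 -0.02] 20.6
rel bore xv 0.0001 yv 0.1186 Fxv 1.1 Fyv -0.1
```

```bash

python3 -m jog '{"offset":[[-0.009,-0.039,0],[-0.018,-0.078,0],[-0.018,-0.078,0],[-0.018,-0.078,0],[-0.018,-0.078,0],[0,0,0],[0,0,0]],"angular":[[0,0,0],[0,0,0],[0,0,0],[0,0,0],[0,0,0],[0,0,0],[0,0,0]],"jaw":[10,10,10,10,10,10,10]}'>/dev/null; python3 st.py
python3 -m jog '{"offset":[[0,0,0],[0,0,0]],"angular":[[0,0,0],[0,0,0]],"jaw":[10,10]}'>/dev/null; python3 st.py
```

```text
21.0 [ 0.5325 -0.1467  0.0936] yaw -13.03 tilt [ 0.e+00  2.e-04 -1.e+00] [ 0.9742 -0.2255 -0.    ] F [-0.7 -0.4 -3.4] [-0.02 -0.03  0.  ] 20.2
rel bore xv 0.0001 yv 0.1004 Fxv -0.6 Fyv -0.5
21.2 [ 0.5326 -0.1464  0.0936] yaw -12.99 tilt [-0.e+00  1.e-04 -1.e+00] [ 0.9744 -0.2248 -0.    ] F [-0.2  0.6 -3.7] [-0.04 -0.03 -0.07] 20.7
rel bore xv 0.0001 yv 0.1007 Fxv -0.3 Fyv 0.6
```

```bash

python3 -m jog '{"offset":[[0,0,-0.028],[-0.009,-0.039,0],[-0.009,-0.039,0],[0,0,0]],"angular":[[0,0,0],[0,0,0],[0,0,0],[0,0,0]],"jaw":[10,10,10,10]}'>/dev/null; python3 st.py
python3 -m jog '{"offset":[[-0.0045,-0.0195,0],[0,0,0]],"angular":[[0,0,0],[0,0,0]],"jaw":[10,10]}'>/dev/null; python3 st.py
python3 - <<'E'
from h import *
im=manip.grab_frame("scene");a=cv2.resize(im[220:290,200:300],None,fx=7,fy=7,interpolation=cv2.INTER_CUBIC)
cv2.imwrite("pics/s9c.png",a)
im=manip.grab_frame("top");cv2.imwrite("pics/t9.png",im);cv2.imwrite("pics/t9c.png",cv2.resize(im[180:240,370:450],None,fx=9,fy=9,interpolation=cv2.INTER_CUBIC))
E
```

```text
21.6 [ 0.5316 -0.1507  0.0922] yaw -13.02 tilt [ 0.e+00 -1.e-04 -1.e+00] [ 0.9743 -0.2254  0.    ] F [ 0.2  0.7 -2.4] [-0.01  0.01 -0.03] 20.5
rel bore xv 0.0002 yv 0.0963 Fxv 0.1 Fyv 0.7
21.8 [ 0.5314 -0.1515  0.0922] yaw -13.01 tilt [ 0. -0. -1.] [ 0.9743 -0.2252  0.    ] F [ 0.2 -0.1 -2.8] [-0.06 -0.01 -0.  ] 20.6
rel bore xv 0.0002 yv 0.0955 Fxv 0.2 Fyv -0.0
```

View pics/s9c.png

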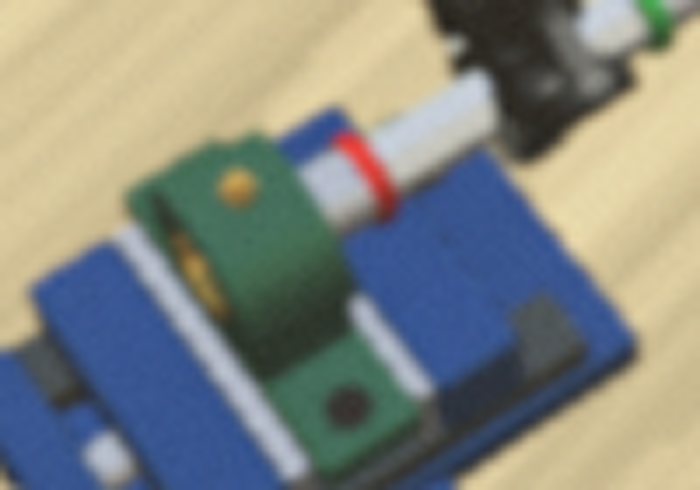

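View pics/t9c.png

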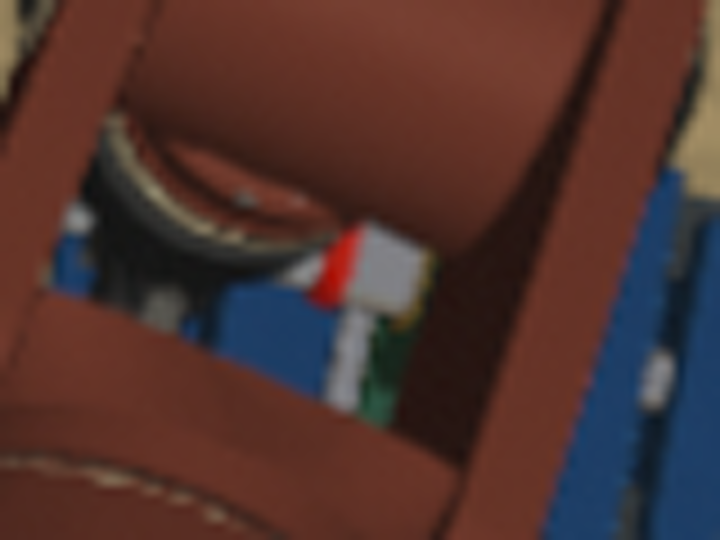

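The no-go nose is right at the left mouth, around top crop (425,265). I'll ease in by half a millimetre at a time.

```bash

python3 -m jog '{"offset":[[-0.0022,-0.0098,0],[0,0,0]],"angular":[[0,0,0],[0,0,0]],"jaw":[10,10]}'>/dev/null; python3 st.py
python3 -m jog '{"offset":[[-0.0022,-0.0098,0],[0,0,0]],"angular":[[0,0,0],[0,0,0]],"jaw":[10,10]}'>/dev/null; python3 st.py
python3 -m jog '{"offset":[[-0.0022,-0.0098,0],[0,0,0]],"angular":[[0,0,0],[0,0,0]],"jaw":[10,10]}'>/dev/null; python3 st.py
```

```text
22.1 [ 0.5313 -0.1518  0.0922] yaw -13.01 tilt [-1.e-04  3.e-04 -1.e+00] [ 9.743e-01 -2.251e-01 -1.000e-04] F [-0.5  0.9 -2.5] [ 0.04  0.06 -0.04] 20.9
rel bore xv 0.0001 yv 0.0952 Fxv -0.7 Fyv 0.7
22.3 [ 0.5312 -0.1521  0.0921] yaw -13.01 tilt [-2.e-04  7.e-04 -1.e+00] [ 9.743e-01 -2.251e-01 -4.000e-04] F [ 0.1  3.4 -2.2] [ 0.28 -0.03 -0.05] 20.5
rel bore xv 0.0000 yv 0.0949 Fxv -0.7 Fyv 3.3
22.5 [ 0.531  -0.1522  0.092 ] yaw -13.01 tilt [-3.0e-04  1.3e-03 -1.0e+00] [ 9.743e-01 -2.250e-01 -6.000e-04] F [-0.   4.  -2.8] [ 0.61  0.02 -0.07] 20.6
rel bore xv -0.0001 yv 0.0947 Fxv -0.9 Fyv 3.9
```

```bash

python3 -m jog '{"offset":[[-0.0022,-0.0098,0],[0,0,0]],"angular":[[0,0,0],[0,0,0]],"jaw":[10,10]}'>/dev/null; python3 st.py
python3 -m jog '{"offset":[[-0.0022,-0.0098,0],[0,0,0]],"angular":[[0,0,0],[0,0,0]],"jaw":[10,10]}'>/dev/null; python3 st.py
```

```text
22.7 [ 0.531  -0.1524  0.0921] yaw -13.01 tilt [-1.0e-04  2.2e-03 -1.0e+00] [ 9.743e-01 -2.251e-01 -6.000e-04] F [ 0.1  6.9 -3. ] [ 0.88 -0.02 -0.05] 20.7
rel bore xv -0.0001 yv 0.0945 Fxv -1.5 Fyv 6.8
22.9 [ 0.5309 -0.1524  0.092 ] yaw -13.0 tilt [-1.0e-04  3.1e-03 -1.0e+00] [ 9.744e-01 -2.250e-01 -8.000e-04] F [-0.1  6.7 -2.6] [ 1.03 -0.03  0.03] 20.7
rel bore xv -0.0001 yv 0.0945 Fxv -1.6 Fyv 6.5
```

```bash

python3 -m jog '{"offset":[[-0.0022,-0.0098,0],[0,0,0]],"angular":[[0,0,0],[0,0,0]],"jaw":[10,10]}'>/dev/null; python3 st.py
python3 -m jog '{"offset":[[-0.0015,-0.006,0],[0,0,0]],"angular":[[0,0,0],[0,0,0]],"jaw":[10,10]}'>/dev/null; python3 st.py
python3 -m jog '{"offset":[[0,0,0],[0,0,0],[0,0,0]],"angular":[[0,0,0],[0,0,0],[0,0,0]],"jaw":[10,10,10]}'>/dev/null; python3 st.py
python3 -m jog '{"offset":[[0,0,0],[0,0,0],[0,0,0]],"angular":[[0,0,0],[0,0,0],[0,0,0]],"jaw":[10,10,10]}'>/dev/null; python3 st.py
python3 -m jog '{"offset":[[0,0,0],[0,0,0],[0,0,0]],"angular":[[0,0,0],[0,0,0],[0,0,0]],"jaw":[10,10,10]}'>/dev/null; python3 st.py
```

```text
23.1 [ 0.5309 -0.1525  0.092 ] yaw -13.0 tilt [ 0.     0.004 -1.   ] [ 9.744e-01 -2.249e-01 -9.000e-04] F [ 2.   8.6 -1.9] [ 1.28 -0.14 -0.01] 20.9
rel bore xv -0.0002 yv 0.0944 Fxv 0.0 Fyv 8.8
23.3 [ 0.5309 -0.1525  0.0921] yaw -13.0 tilt [ 2.0e-04  4.5e-03 -1.0e+00] [ 9.744e-01 -2.249e-01 -8.000e-04] F [ 0.9 10.1 -2.3] [ 1.4  -0.16 -0.04] 21.2
rel bore xv -0.0002 yv 0.0944 Fxv -1.3 Fyv 10.0
23.6 [ 0.5309 -0.1525  0.092 ] yaw -12.99 tilt [ 1.0e-04  4.5e-03 -1.0e+00] [ 9.744e-01 -2.248e-01 -9.000e-04] F [ 1.5  9.6 -1.3] [ 1.37 -0.13 -0.03] 20.9
rel bore xv -0.0002 yv 0.0944 Fxv -0.7 Fyv 9.7
23.9 [ 0.5309 -0.1525  0.092 ] yaw -12.99 tilt [ 1.0e-04  4.5e-03 -1.0e+00] [ 9.744e-01 -2.248e-01 -9.000e-04] F [ 1.3 10.2 -1.7] [ 1.41 -0.13 -0.04] 20.6
rel bore xv -0.0002 yv 0.0944 Fxv -1.1 Fyv 10.2
24.2 [ 0.5309 -0.1524  0.092 ] yaw -12.99 tilt [ 1.0e-04  4.5e-03 -1.0e+00] [ 9.744e-01 -2.248e-01 -9.000e-04] F [ 1.2  9.9 -1.8] [ 1.45 -0.17 -0.09] 21.0
rel bore xv -0.0002 yv 0.0944 Fxv -1.0 Fyv 9.9
```

Steady at about 10 N for 1 s with no entry. I'm backing off and returning to the rest.

```bash

python3 -m jog '{"offset":[[0.009,0.039,0],[0.009,0.039,0],[0.018,0.078,0],[0.0225,0.0975,0],[0.0225,0.0975,0],[0.0225,0.0975,0],[0,0,0.3],[0,0,0.5],[0,0,0.7],[0,0,0.5],[0,0,0.1],[0,0,0]],"angular":[[0,0,0],[0,0,0],[0,0,0],[0,0,0],[0,0,0],[0,0,0],[0,0,0],[0,0,0],[0,0,0],[0,0,0],[0,0,0],[0,0,0]],"jaw":[10,10,10,10,10,10,10,10,10,10,10,10]}'>/dev/null; python3 st.py
```

```text
25.4 [ 0.5366 -0.1325  0.1989] yaw -13.01 tilt [ 0.0029 -0.0013 -1.    ] [ 0.9743 -0.2251  0.0031] F [-0.5  0.2 -3.3] [-0.06  0.05  0.03] 20.6
rel bore xv 0.0009 yv 0.1151 Fxv -0.5 Fyv 0.1
```

```bash

python3 -m jog '{"offset":[[-0.02,0.3,0],[-0.04,0.6,0],[-0.045,0.75,0],[-0.045,0.75,0],[-0.045,0.75,0],[-0.045,0.75,0],[-0.045,0.75,0],[-0.045,0.75,0],[-0.035,0.6,0],[-0.02,0.35,0],[-0.01,0.15,0],[0,0,0]],"angular":[[0,0,0.1],[0,0,0.15],[0,0,0.15],[0,0,0.15],[0,0,0.15],[0,0,0.15],[0,0,0.15],[0,0,0.15],[0,0,0.15],[0,0,0.08],[0,0,0],[0,0,0]],"jaw":[10,10,10,10,10,10,10,10,10,10,10,10]}'>/dev/null; python3 st.py
python3 -m jog '{"offset":[[0,0,-0.4],[0,0,-0.7],[0,0,-0.7],[0,0,-0.5],[0,0,-0.2],[0,0,0],[0,0,0],[0,0,0],[0,0,0],[0,0,0]],"angular":[[0,0,0],[0,0,0],[0,0,0],[0,0,0],[0,0,0],[0,0,0],[0,0,0],[0,0,0],[0,0,0],[0,0,0]],"jaw":[10,10,10,10,10,10,10,10,10,10]}'>/dev/null; python3 st.py
```

```text
26.6 [0.5148 0.1935 0.1954] yaw -4.63 tilt [-3.1e-03 -8.0e-04 -1.0e+00] [ 0.9967 -0.0806 -0.003 ] F [-0.1  0.6 -2.4] [-0.1  -0.   -0.02] 20.8
rel bore xv -0.0936 yv 0.4279 Fxv -0.2 Fyv 0.6
27.6 [0.5169 0.193  0.0734] yaw -4.72 tilt [ 2.1e-03  5.0e-04 -1.0e+00] [ 0.9966 -0.0823  0.002 ] F [-0.7  0.2 -3.4] [-0.03  0.01  0.03] 20.7
rel bore xv -0.0915 yv 0.4278 Fxv -0.7 Fyv 0.1
```

```bash

python3 -m jog '{"offset":[[0,0,-0.2],[0,0,-0.2],[0,0,-0.15],[0,0,-0.05],[0,0,0],[0,0,0],[0,0,0],[0,0,0]],"angular":[[0,0,0],[0,0,0],[0,0,0],[0,0,0],[0,0,0],[0,0,0],[0,0,0],[0,0,0]],"jaw":[10,10,10,10,10,10,10,10]}'>/dev/null; python3 st.py
python3 - <<'E'
from h import *
im=manip.grab_frame("scene");cv2.imwrite("pics/s10.png",cv2.resize(im[80:220,290:450],None,fx=4.2,fy=4.2,interpolation=cv2.INTER_CUBIC))
E
```

```text
28.4 [0.5165 0.1929 0.0427] yaw -4.73 tilt [ 1.e-03  3.e-04 -1.e+00] [ 9.966e-01 -8.240e-02  9.000e-04] F [-0.1  0.9 -2.4] [0.03 0.02 0.01] 20.5
rel bore xv -0.0918 yv 0.4277 Fxv -0.3 Fyv 0.9
```

View pics/s10.png

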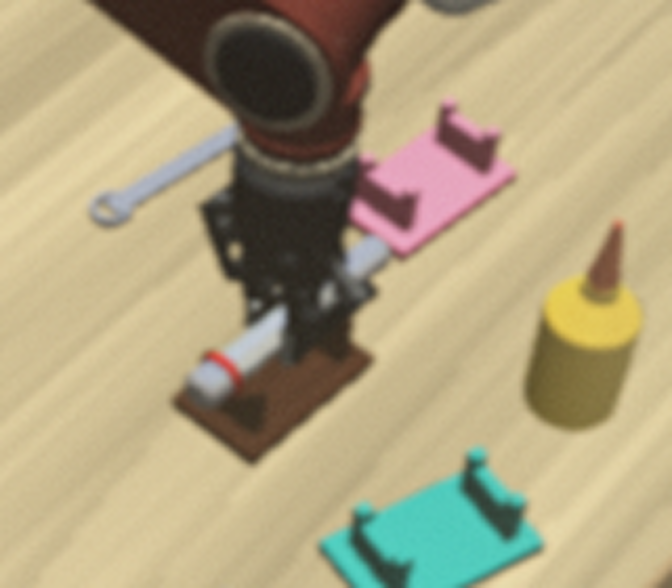

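The gauge hovers about 8 mm above its notches and is lined up with them (red collar at crop (225,370)). I'm lowering it gently.

```bash

python3 -m jog '{"offset":[[0,0,-0.05],[0,0,-0.05],[0,0,-0.02],[0,0,0],[0,0,0]],"angular":[[0,0,0],[0,0,0],[0,0,0],[0,0,0],[0,0,0]],"jaw":[10,10,10,10,10]}'>/dev/null; python3 st.py
python3 -m jog '{"offset":[[0,0,-0.015],[0,0,0],[0,0,0]],"angular":[[0,0,0],[0,0,0],[0,0,0]],"jaw":[10,10,10]}'>/dev/null; python3 st.py
```

```text
28.95 [0.5161 0.1927 0.0361] yaw -4.73 tilt [-2.e-04 -0.e+00 -1.e+00] [ 9.966e-01 -8.240e-02 -2.000e-04] F [-0.9  0.2 -3.5] [-0.03 -0.02 -0.03] 20.9
rel bore xv -0.0922 yv 0.4275 Fxv -0.9 Fyv 0.0
29.25 [0.5162 0.1928 0.0355] yaw -4.73 tilt [ 1.e-04 -0.e+00 -1.e+00] [ 9.966e-01 -8.240e-02  1.000e-04] F [-0.2 -0.4 -2.9] [-0.01 -0.01 -0.01] 21.4
rel bore xv -0.0922 yv 0.4275 Fxv -0.1 Fyv -0.4
```

```bash

python3 -m jog '{"offset":[[0,0,-0.015],[0,0,0],[0,0,0]],"angular":[[0,0,0],[0,0,0],[0,0,0]],"jaw":[10,10,10]}'>/dev/null; python3 st.py
python3 -m jog '{"offset":[[0,0,-0.01],[0,0,0],[0,0,0]],"angular":[[0,0,0],[0,0,0],[0,0,0]],"jaw":[10,10,10]}'>/dev/null; python3 st.py
```

```text
29.55 [0.5161 0.1927 0.0347] yaw -4.73 tilt [-1.e-04 -0.e+00 -1.e+00] [ 9.966e-01 -8.240e-02 -1.000e-04] F [-0.6 -0.4 -2.9] [-0.05 -0.   -0.03] 20.8
rel bore xv -0.0922 yv 0.4275 Fxv -0.5 Fyv -0.5
29.85 [0.5162 0.1928 0.0343] yaw -4.73 tilt [ 2.e-04  0.e+00 -1.e+00] [ 9.966e-01 -8.240e-02  2.000e-04] F [ 1.   0.3 -2.9] [-0.03  0.02  0.04] 20.5
rel bore xv -0.0921 yv 0.4275 Fxv 0.9 Fyv 0.5
```

```bash

python3 -m jog '{"offset":[[0,0,-0.008],[0,0,0],[0,0,0]],"angular":[[0,0,0],[0,0,0],[0,0,0]],"jaw":[10,10,10]}'>/dev/null; python3 st.py
python3 -m jog '{"offset":[[0,0,-0.008],[0,0,0],[0,0,0]],"angular":[[0,0,0],[0,0,0],[0,0,0]],"jaw":[10,10,10]}'>/dev/null; python3 st.py
```

```text
30.15 [0.5162 0.1928 0.0342] yaw -4.72 tilt [ 1.e-04 -0.e+00 -1.e+00] [ 9.966e-01 -8.230e-02  1.000e-04] F [-1.9 -0.6  2.3] [-0.13  0.35  0.06] 20.9
rel bore xv -0.0921 yv 0.4275 Fxv -1.7 Fyv -1.0
30.45 [0.5163 0.1928 0.0342] yaw -4.72 tilt [-2.e-04 -1.e-04 -1.e+00] [ 9.966e-01 -8.230e-02 -2.000e-04] F [-4.  -1.   5.7] [-0.19  0.68  0.01] 20.9
rel bore xv -0.0921 yv 0.4275 Fxv -3.6 Fyv -1.9
```

```bash

python3 -m jog '{"offset":[[0,0,0],[0,0,0],[0,0,0],[0,0,0],[0,0,0],[0,0,0],[0,0,0],[0,0,0]],"angular":[[0,0,0],[0,0,0],[0,0,0],[0,0,0],[0,0,0],[0,0,0],[0,0,0],[0,0,0]],"jaw":[24,28,35,45,60,75,75,75]}'>/dev/null; python3 st.py
python3 -m jog '{"offset":[[0,0,0.1],[0,0,0.3],[0,0,0.6],[0,0,0.8],[0,0,0.8],[0,0,0.5],[0,-0.5,0.2],[0,-0.8,0],[0,-0.8,0],[0,-0.8,0],[0,-0.4,0],[0,0,0]],"angular":[[0,0,0],[0,0,0],[0,0,0],[0,0,0],[0,0,0],[0,0,0],[0,0,0],[0,0,0],[0,0,0],[0,0,0],[0,0,0],[0,0,0]],"jaw":[75,75,75,75,75,75,75,75,75,75,75,75]}'>/dev/null; python3 st.py
python3 - <<'E'
from h import *
for n in("scene","top"):
    im=manip.grab_frame(n);cv2.imwrite(f"pics/{n}9.png",im)
E
```

```text
31.25 [0.5161 0.1928 0.0334] yaw -4.73 tilt [ 0.  0. -1.] [ 0.9966 -0.0824  0.    ] F [-0.8  0.  -0.2] [-0.01 -0.   -0.01] 75.0
rel bore xv -0.0922 yv 0.4275 Fxv -0.8 Fyv -0.2
32.45 [0.5164 0.0256 0.2   ] yaw -4.94 tilt [ 2.e-03 -6.e-04 -1.e+00] [ 0.9963 -0.0861  0.002 ] F [ 0.6 -0.5  0.2] [ 0.02  0.01 -0.02] 74.9
rel bore xv -0.0543 yv 0.2647 Fxv 0.7 Fyv -0.4
```

View pics/scene9.png

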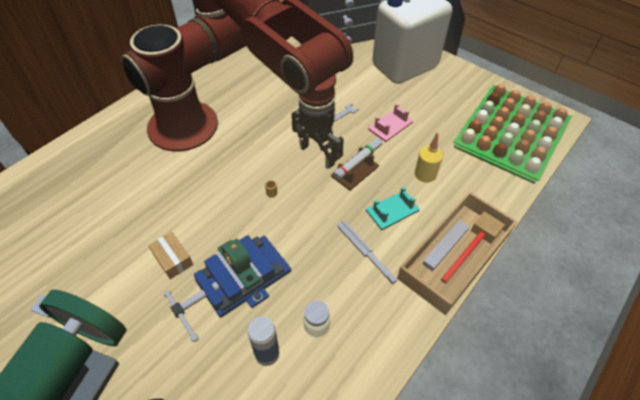

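View pics/top9.png

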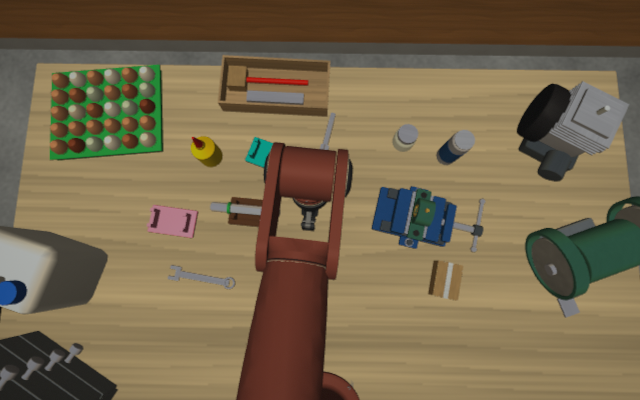

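```bash
python3 - <<'E'
from h import *
a=cv2.imread("pics/scene0.png");b=cv2.imread("pics/scene9.png")
r=np.s_[130:200,325:400]
print(cv2.absdiff(a,b)[r].mean(),cv2.absdiff(a,b)[220:345,160:300].mean())
cv2.imwrite("pics/cmp.png",np.hstack([cv2.resize(x[r],None,fx=5,fy=5,interpolation=cv2.INTER_CUBIC) for x in(a,b)]))
E
```

```text
15.377460317460317 3.9372
```

View pics/cmp.png

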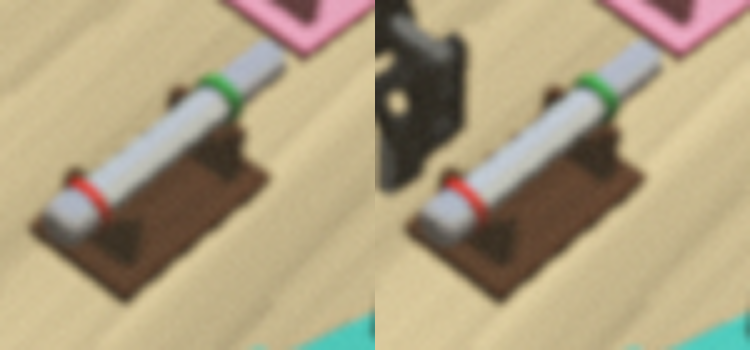

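The before and after crops match: the gauge lies in both notches as it did at the start. I'm handing the job in.

```bash
python3 -c "
from plant import manip
manip.job_done()"
```

```text
the job is handed in; nothing more can be done
```

The bushing check is done and handed in at about 32.6 s, and by every reading I took it went as asked.

- **Go end:** it slid into the right-hand mouth with no more than about 2 N of side force. The green collar stopped against the face at about 6 N. The pictures showed the collar seated and the tip beyond the far mouth.
- **No-go end:** I set it on the left mouth, and it stopped where a centred fit should (94.8 mm). It held about 10 N for about 1 s without entering. The tool tilted about 0.25° under that push.
- **Gauge and bench:** I lowered the gauge back into its notches with about 6 N showing at the wrist, then opened the fingers and moved clear. The before and after pictures of the rest match. The other bench items I could see look unmoved; the arm hid part of the turquoise look-alike rest and the reamer in the top view, but the scene view shows both in place.
- **What disagreed:** the two cameras differed by about 3 mm on where the gauge sat sideways relative to the bore. I settled it by feel, and the go end entered first time.

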